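# Close two flanged cups rim on rim on the post

## Task

Put the clean cups away dust-tight. First stand the wide flanged steel cup that is on the bench, mouth up, centred on top of the narrow round post and let it go; then take the matching cup off the sloping draining stand and set it mouth down on it, rim squarely on rim, and let go so that the closed pair stands still on the post. Leave the narrow cup and the other things on the bench where they are.

Things in the scene. Friction and masses are not known exactly. Their poses are not given: they have to be found in the camera images.
- cup: the wide steel cup that stands mouth up on the bench: round, 70 mm high, straight body 58 mm in diameter, open mouth (52 mm bore) with a flat turned-out flange 66 mm in diameter and 6 mm thick round it, about 0.14 kg (0.1 to 0.2). Origin: centre of the underside of its closed base; z points from the base out of the mouth
- cup_mouth (a point): centre of that cup's mouth, in the plane of its flange face, 70 mm from the base
- cover_cup: the matching wide steel cup (same shape and size as the other), at first resting mouth down, flange against the lower lip, on the sloping draining stand, so that its axis leans 30 degrees from vertical toward the stand's low edge (the robot's right). Origin: centre of the underside of its closed base, which is its highest end at the start; z points from the base out of the mouth, so it points down into the sheet
- cover_mouth (a point): centre of the covering cup's mouth, in the plane of its flange face, 70 mm from its base
- narrow_cup: a narrower, taller steel cup that does not match, standing mouth up on the bench; body 42 mm in diameter, flange 50 mm, 92 mm high. The wide cup and this one may stand in either of two places on the bench. To be left alone. Origin: centre of its underside
- stand: fixed draining stand on the bench: an aluminium sheet 120 mm long and 180 mm wide, sloping at 30 degrees, low edge (with a lip 12 mm high across the slope) toward the robot's right within about 12 degrees, high edge to the left, 80 mm high. Origin: on the bench under the middle of the sheet; x points horizontally up the slope (to the robot's left), y along its width (toward the robot), z up. The cup can lie anywhere within 40 mm of the middle of its width
- post_top (a point): centre of the flat top of the fixed post: a dark steel pedestal, 50 mm high, top disc 44 mm in diameter (narrower than the cup's base), round foot 96 mm in diameter and 6 mm thick; z up
- tape_roll: roll of tape lying flat, 98 mm across and 20 mm high, bystander
- dropper: small capped dropper bottle, 34 mm across and 62 mm high, bystander
- timer: white bench timer, 62 x 66 x 20 mm, bystander
- bottle_250: squat capped bottle, 60 mm across and 94 mm high, bystander
- marker: marker pen lying on the bench, 136 mm long and 13 mm thick, bystander
There are look-alikes about, which are no part of the job. What is shaped like the cup but red is not meant.

How it is judged:
By the outcome, as a careful person would: the job done as asked, in the order asked, and still so for the second after the job is handed in, with the robot touching nothing.
It also fails if it takes over 59 s, if anything falls off the work surface, if the arm or the gripper's body presses on something with over 40 N, if the wrist force passes 120 N, or if a joint passes its speed limit or range.

## Robot

A 7-joint arm with a two-finger parallel gripper is mounted at the origin on a cart in front of the work surface, level with it; the furniture and walls round the work are solid. World frame = base frame: x ahead of the robot, y to its left, z up, the work surface at z = 0. Lengths are in m, angles in rad, forces in N, time in s.
With the tool pointing down it reaches from about 0.425 to 0.875 m from the base axis. Payload 4.7 kg.
Tool frame: the origin (TCP) lies at the very end of the fingers, on their centre line; the grasp point (between the pads) lies 19 mm behind it (grip_point_offset is the distance from the TCP to the grasp point, in m); x points along the fingers, z is the direction in which the jaws open and shut, and the axes are right-handed (so a half turn about x gives the same grasp; the last joint's range is limited). The gripper opens to 87 mm and grips with 3 to 60 N. Pads are 19 mm wide; open, the fingers measure 117 mm over their backs; the gripper's body (75 mm by 190 mm) begins 51 mm behind the grasp point.
Start: joints at [-1.266, 0.321, -0.07, 1.45, 0.023, 1.371, -0.057], TCP at [0.186, 0.623, 0.223] pointing down, gripper open.
Joint ranges: [-2.86, 2.86], [-0.3, 2.09], [-1.38, 1.24], [0.06, 2.45], [-1.56, 4.7], [0.09, 2.05], [-2.69, 2.69]. Speed limits (rad/s): [2.57, 2.57, 3.14, 3.14, 3.14, 3.14, 3.14].

## Interface

Orientations are given as a rotation vector (axis times angle).
In Python, from bench import get_state, get_image, calibration, close_job, grip_point_offset gives the robot as it stands.
- The arm moves only by the tool play_rows, never from a script. Its argument "targets" is a list of rows, each an object with "claw": the closure, from 0 (fully open) to 1 (shut); "linear": the shift along the tool's x, y, z as a fraction of full scale, a list of three; "rotation": the turn, a rotation vector about the tool's x, y, z as a fraction of full scale, a list of three. In form: [{"claw": claw, "linear": [x, y, z], "rotation": [wx, wy, wz]}, ...]. A call has 1 to 10 rows; each row shifts and turns the pose as measured when the row begins, along the tool's axes as they then stand; what a row does not reach is not made up. Full scale, the value 1, is 2.5 cm for a shift and 90 degrees for a turn. A row lasts 1/12 s, in which the tool goes at most 41.7 mm and 7.16 degrees, less where a joint would pass 70% of its speed; a pose out of reach is approached as far as the arm can. A call with a number of a shift or a turn outside -1 to 1 is refused whole. A call with a gripper value outside its range is refused whole. The fingers move at their own pace and stop on an object; "newtons" is the grip in N (left out, the last holds). Time passes only in rows, so rows that do not move let the fingers close. It gives the time, the measured TCP pose, the force and the opening at its end, in the units of the state.
- get_state(): the state, without advancing time (a new reading comes with each control period).
- get_image(name): name is "scene" or "top" or "wrist"; returns the picture (400x640x3 uint8, blue, green, red); there is no depth.
- calibration(name): a dict with "fx", "fy", "cx", "cy" (pixels), "dist_coeffs" ([k1, k2, p1, p2, k3] as OpenCV has them; the pictures are not rectified), "rvec" (rotation vector, rad) and "tvec" (3), from world to camera coordinates, as OpenCV has them; the wrist camera has in their place "hand_eye" (4x4, takes a point from camera to tool coordinates, whose origin is the TCP and whose axes are the tool frame's). Camera axes: x right, y down, z forward; pixel columns grow to the right and rows downward; lengths in m; the calibration is good to about 2 mm. A picture is of the moment at which its call begins: read the wrist's pose just before it. calibration takes no time and is no camera call.
- close_job(): hands the job in, once; it reports no verdict.
The state is a dict: "time": time; "joint_positions": joint angles; "qd": joint speeds; "joint_torque": joint torques, N m; "position": TCP position; "tool_rot": TCP orientation; "ft_force": force on the tool from outside, world axes, zero at the start; "torque": the same for the moment, N m; "grip_width": opening from 0.0 (shut) to 1.0 (fully open).
Only numpy, scipy, OpenCV 4.12 (cv2) and the standard library are available. Lean on these libraries where they do the work, as an engineer would, in place of code of your own. Each camera call takes 0.05 s, during which the arm holds its last target. There are 200 camera calls.

## Working session

There is one attempt and no reset: what is moved stays moved. The work goes in short steps, Python scripts to look and compute and a tool call to move; the robot and the scene stay as the last step left them, time stands still between calls to the robot, and variables do not carry over. Pictures are saved under pics/ and viewed, about 8 in all and at most 12, crops included, and the job is handed in when it is done.

Besides the shell and the picture viewer there is one more tool, called as name([rows], argument=value, ...), one row to a line, values as JSON. play_rows: Moves the arm, as the interface text tells. Shift numbers are shares of 2.5 cm and turn numbers shares of 90 degrees, none past 1 either way. Its arguments: {"type":"object","properties":{"targets":{"type":"array"},"newtons":{"type":"number"}},"required":["targets"]}

```bash
mkdir -p pics; ls; python3 - <<'E'
from bench import *
import cv2
s=get_state();print(s)
print(grip_point_offset)
for n in("scene","top","wrist"):
    print(n,calibration(n))
for n in("scene","top"):
    cv2.imwrite(f"pics/{n}0.png",get_image(n))
E
```

```text
pics
{'time': 0.0, 'joint_positions': array([-1.26588472,  0.3217772 , -0.07011202,  1.45168026,  0.02256032,
        1.37078599, -0.05689901]), 'qd': array([ 0.00169699,  0.00120716,  0.00036615, -0.00115521,  0.00077549,
        0.00170063, -0.00062675]), 'joint_torque': array([ 5.57667056e-05, -4.91279769e+01, -4.03597355e-01, -3.12526274e+01,
       -6.39089313e-02,  4.35140985e-02,  1.64522830e-04]), 'position': array([0.18623363, 0.62217212, 0.22148881]), 'tool_rot': array([-0.99356076,  1.33433637,  0.99164272]), 'ft_force': array([-1.03617311, -0.40519909,  0.69662055]), 'torque': array([-0.03947584,  0.03914025,  0.02095603]), 'grip_width': 0.9994182072345997}
0.0187
scene {'fx': 399.07691487828885, 'fy': 399.07691487828885, 'cx': 321.83709157020706, 'cy': 200.24735911689274, 'dist_coeffs': array([-0.00467981,  0.        ,  0.        ,  0.        ,  0.        ]), 'rvec': array([ 1.08481586, -2.24917242,  1.12804645]), 'tvec': array([0.38838799, 0.26572916, 0.72050651])}
top {'fx': 413.9749029891607, 'fy': 413.9749029891607, 'cx': 318.29102129270626, 'cy': 198.75325242759013, 'dist_coeffs': array([-0.10041197,  0.        ,  0.        ,  0.        ,  0.        ]), 'rvec': array([ 2.16726089, -2.20608322,  0.06146473]), 'tvec': array([0.10376021, 0.51858134, 1.33043257])}
wrist {'fx': 329.4345300990452, 'fy': 329.4345300990452, 'cx': 318.4029592738496, 'cy': 204.40553555950797, 'dist_coeffs': array([-0.0393505,  0.       ,  0.       ,  0.       ,  0.       ]), 'hand_eye': array([[-1.09777479e-03, -2.67356867e-01,  9.63596960e-01,
        -1.62211628e-01],
       [-2.32829107e-04, -9.63597446e-01, -2.67357267e-01,
         7.39557183e-02],
       [ 9.99999370e-01, -5.17851489e-04,  9.95564526e-04,
         8.52820290e-04],
       [ 0.00000000e+00,  0.00000000e+00,  0.00000000e+00,
         1.00000000e+00]])}
```

View pics/scene0.png

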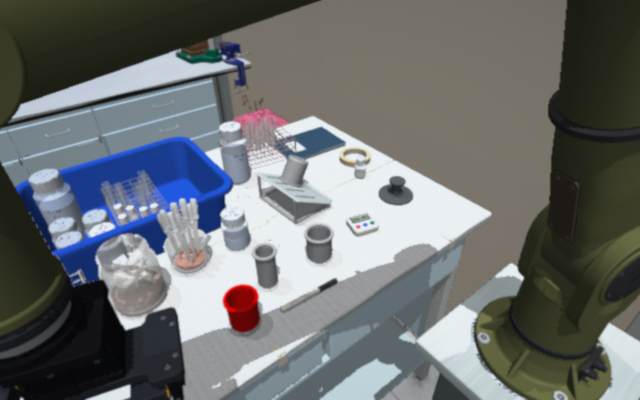

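View pics/top0.png

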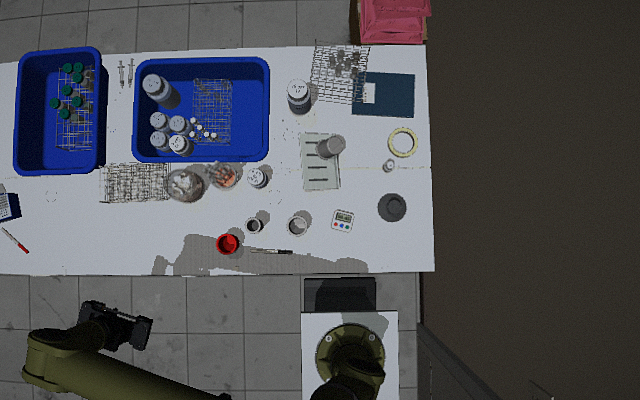

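Scene view: wide cup at (319,243), narrow cup at (265,265), red decoy at (241,307), post at (396,190), cover cup on the stand at (295,170). In the top view: wide (298,224), narrow (254,225), red (228,243), post (392,207), cover (330,147). The wide grey cup at (298,224) fits; the narrow one is taller and slimmer. I'll confirm with a crop and measure.

```bash
cat > h.py <<'E'
import cv2,numpy as np
from scipy.spatial.transform import Rotation as R
from bench import *
def cam(n,s=None):
    c=calibration(n);K=np.array([[c['fx'],0,c['cx']],[0,c['fy'],c['cy']],[0,0,1]]);D=c['dist_coeffs']
    if n=='wrist':
        H=np.array(c['hand_eye']);Rt=R.from_rotvec(s['tool_rot']).as_matrix()
        Rw=Rt@H[:3,:3];o=Rt@H[:3,3]+s['position']
    else:
        Rc=cv2.Rodrigues(c['rvec'])[0];Rw=Rc.T;o=-Rc.T@c['tvec']
    return K,D,Rw,o
def ray(C,p):
    K,D,Rw,o=C;q=cv2.undistortPoints(np.array([[p]],float),K,D)[0,0]
    return o,Rw@np.array([q[0],q[1],1])
def onplane(C,p,z):
    o,d=ray(C,p);return o+d*(z-o[2])/d[2]
def proj(C,P):
    K,D,Rw,o=C
    return cv2.projectPoints(np.atleast_2d(P).astype(float),cv2.Rodrigues(Rw.T)[0],-Rw.T@o,K,D)[0][:,0]
E
python3 - <<'E'
from h import *
t=cv2.imread('pics/top0.png');s=cv2.imread('pics/scene0.png')
T=cam('top');S=cam('scene')
a=cv2.resize(t[120:260,220:420],None,fx=4,fy=4,interpolation=cv2.INTER_CUBIC)[:,:800]
b=cv2.resize(s[140:300,240:430],None,fx=4,fy=4,interpolation=cv2.INTER_CUBIC)
cv2.imwrite('pics/tc.png',a);cv2.imwrite('pics/sc.png',b[:600])
for nm,p,z in(('wide',(298,224),.07),('narrow',(254,225),.092),('post',(392,207),.05),('red',(228,243),.07),('timer',(342,220),.02),('drop',(388,165),.06),('cover',(330,147),.1)):
    print(nm,onplane(T,p,z).round(3))
for nm,p,z in(('wide',(319,232),.07),('post',(396,182),.05)):
    print(nm,onplane(S,p,z).round(3))
print(T[3],S[3])
E
```

```text
wide [0.439 0.159 0.07 ]
narrow [0.438 0.293 0.092]
post [ 0.488 -0.139  0.05 ]
red [0.383 0.379 0.07 ]
timer [0.45  0.019 0.02 ]
drop [ 0.621 -0.129  0.06 ]
cover [0.674 0.055 0.1  ]
wide [0.432 0.161 0.07 ]
post [ 0.481 -0.137  0.05 ]
[0.43634184 0.08699781 1.36080153] [-0.09297538  0.56174677  0.64527746]
```

View pics/tc.png

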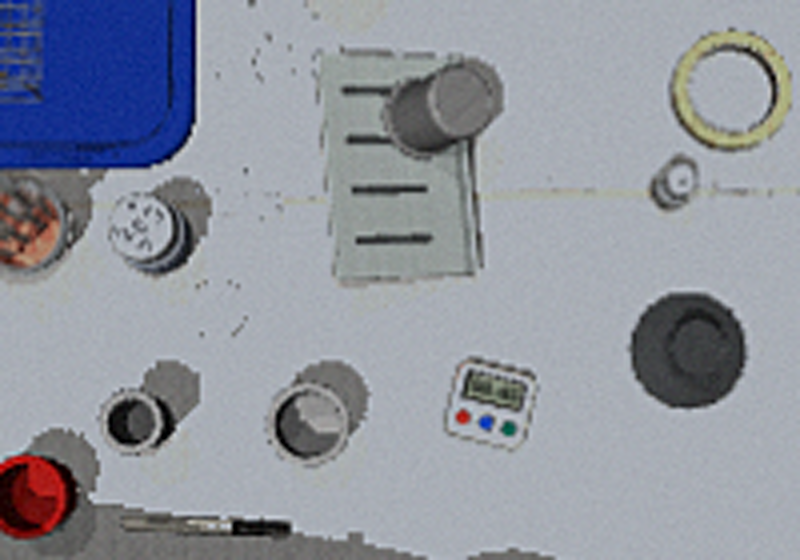

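View pics/sc.png

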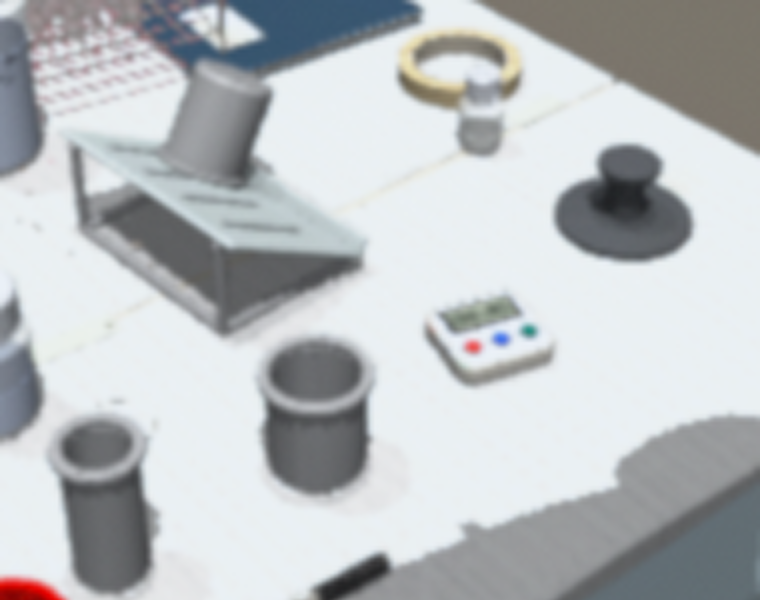

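Confirmed: in the top crop, (310,424) is the wide flanged cup, (132,420) is the narrower, taller one, and the red one is excluded. The cover leans right on the stand, and the post top is at crop (699,347). Next, the tool axes and the way there.

```bash
cat >> h.py <<'E'
def go(P,Rt,s=None):
    "print shift (tool axes, units of 25mm) and turn (units of 90deg) from the present pose"
    s=s or get_state();M=R.from_rotvec(s['tool_rot'])
    d=M.inv().apply(np.array(P)-s['position']);w=(M.inv()*R.from_matrix(Rt)).as_rotvec()
    print('lin units',(d/.025).round(2),'rot units',(w/(np.pi/2)).round(3),'deg',np.degrees(w).round(1))
def down(yaw):
    "tool x down, tool z (jaws) at yaw from world x"
    z=np.array([np.cos(yaw),np.sin(yaw),0]);x=np.array([0,0,-1.]);return np.c_[x,np.cross(z,x),z]
def crop(p):return (p[0]/4+220-.375,p[1]/4+120-.375)
E
python3 - <<'E'
from h import *
s=get_state();M=R.from_rotvec(s['tool_rot']).as_matrix();print(M.round(3))
T=cam('top');S=cam('scene')
w=onplane(T,crop((310,424)),.07);p=onplane(T,crop((699,347)),.05)
print('wide',w.round(4),'post',p.round(4))
for y in(0,np.pi):go([w[0],w[1],.22],down(y))
E
```

```text
[[-0.    -0.958  0.287]
 [-0.002  0.287  0.958]
 [-1.    -0.    -0.002]]
wide [0.4343 0.1616 0.07  ] post [ 0.4897 -0.1468  0.05  ]
lin units [  0.09 -14.79 -14.81] rot units [ 0.815 -0.001  0.001] deg [73.3 -0.1  0.1]
lin units [  0.09 -14.79 -14.81] rot units [-1.185e+00 -1.000e-03 -1.000e-03] deg [-1.067e+02 -1.000e-01 -1.000e-01]
```

play_rows([
  {"claw": 0,"linear": [0,-1,-0.35],"rotation": [0.0284,0,0]},
  {"claw": 0,"linear": [0,-1,-0.35],"rotation": [0.0284,0,0]},
  {"claw": 0,"linear": [0,-1,-0.35],"rotation": [0.0284,0,0]},
  {"claw": 0,"linear": [0,-1,-0.35],"rotation": [0.0284,0,0]},
  {"claw": 0,"linear": [0,-1,-0.35],"rotation": [0.0284,0,0]},
  {"claw": 0,"linear": [0,-1,-0.35],"rotation": [0.0284,0,0]},
  {"claw": 0,"linear": [0,-1,-0.35],"rotation": [0.0284,0,0]},
  {"claw": 0,"linear": [0,-1,-0.35],"rotation": [0.0284,0,0]},
  {"claw": 0,"linear": [0,-1,-0.35],"rotation": [0.0284,0,0]},
  {"claw": 0,"linear": [0,-1,-0.35],"rotation": [0.0284,0,0]},
])

```text
time: 0.93
position: [0.3687, 0.4144, 0.2158]
tool_rot: [-0.636, 1.486, 0.63]
ft_force: [-0.6, -0.6, 0.2]
grip_width: 1.0
```

```bash
python3 - <<'E'
from h import *
s=get_state();print(s['position'],s['time'],s['qd'].round(2))
go([.434,.1616,.22],down(.35))
E
```

```text
[0.36869887 0.41440362 0.21575413] 0.9333 [ 0.32 -0.25  0.27  0.29 -0.   -0.03 -0.01]
lin units [-0.11 -8.87 -5.51] rot units [ 0.292 -0.006  0.001] deg [26.3 -0.6  0.1]
```

play_rows([
  {"claw": 0,"linear": [0,-0.93,-0.37],"rotation": [0.0292,0,0]},
  {"claw": 0,"linear": [0,-0.93,-0.37],"rotation": [0.0292,0,0]},
  {"claw": 0,"linear": [0,-0.93,-0.37],"rotation": [0.0292,0,0]},
  {"claw": 0,"linear": [0,-0.93,-0.37],"rotation": [0.0292,0,0]},
  {"claw": 0,"linear": [0,-0.93,-0.37],"rotation": [0.0292,0,0]},
  {"claw": 0,"linear": [0,-0.93,-0.37],"rotation": [0.0292,0,0]},
  {"claw": 0,"linear": [0,-0.93,-0.37],"rotation": [0.0292,0,0]},
  {"claw": 0,"linear": [0,-0.93,-0.37],"rotation": [0.0292,0,0]},
  {"claw": 0,"linear": [0,-0.93,-0.37],"rotation": [0.0292,0,0]},
  {"claw": 0,"linear": [0,0,0],"rotation": [0,0,0]},
])

```text
time: 1.77
position: [0.4251, 0.1655, 0.2162]
tool_rot: [-0.271, 1.564, 0.26]
ft_force: [0.1, 0.1, 0.3]
grip_width: 0.997
```

```bash
python3 - <<'E'
from h import *
s=get_state();print(s['position'],s['time'],s['qd'].round(2))
go([.434,.1616,.22],down(.35))
im=get_image('wrist');np.save('s1.npy',s,allow_pickle=True);cv2.imwrite('pics/w1.png',im)
print(proj(cam('wrist',s),[.434,.1616,.07]))
E
```

```text
[0.42512159 0.16547755 0.21624073] 1.7667 [ 0.   -0.   -0.03  0.   -0.04 -0.02  0.  ]
lin units [-0.15 -0.26  0.28] rot units [-0.008 -0.007  0.004] deg [-0.7 -0.6  0.3]
[[327.3696035  199.21481193]]
```

View pics/w1.png

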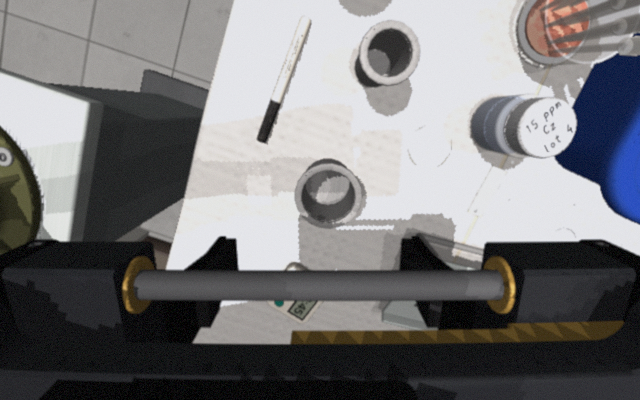

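Wrist view: the wide cup's flange is centred near (331,195), the narrow cup is at (388,53), the marker is at (285,80), and the fingers are at the bottom.

```bash
python3 - <<'E'
from h import *
s=np.load('s1.npy',allow_pickle=True).item();C=cam('wrist',s)
g=cv2.cvtColor(cv2.imread('pics/w1.png'),cv2.COLOR_BGR2GRAY)
print(g[195,286:380]);print(g[150:240,331])
print('ctr',onplane(C,(331.5,195.5),.07))
for p in((296.5,195),(367,195),(331,228.5)):print(onplane(C,p,.07).round(4))
c=onplane(C,(331.5,195.5),.07);a=np.linspace(0,2*np.pi,8,endpoint=False)
print(proj(C,c+.033*np.c_[np.cos(a+.34),np.sin(a+.34),0*a]).round(1))
E
```

```text
[230 228 230 228 230 230 230 226 190 148 146 150 148 146 131  92  55  47
  52  54  46  52  55  67  82  96 115 122 123 125 149 193 202 198 194 195
 191 196 198 197 198 188 178 184 182 181 183 176 183 181 180 180 175 177
 182 175 171 161 143 110  83  73  71  68  69  72  64  66  81 132 167 170
 176 175 169 148 120 128 137 144 177 220 225 224 223 226 223 224 223 223
 223 223 224 223]
[223 220 223 225 225 224 226 217 167  95  74  74  84 128 172 174 165 156
 147 130 101  78  76  78  81  77  83 101 139 153 153 153 156 155 152 156
 157 157 154 159 157 153 164 171 181 181 184 183 181 179 177 158 149 133
  93  78  76  82  79  77  77  81  79  77  79  83  78  81  81  95 117 105
 108 114 108 107 104 110 130 156 162 160 161 161 156 152 150 151 159 160]
ctr [0.43650037 0.1664147  0.07      ]
[0.4045 0.1556 0.07  ]
[0.4686 0.1783 0.07  ]
[0.4476 0.1345 0.07  ]
[[365.7 195.5]
 [356.4 171.6]
 [331.8 161.4]
 [307.  171.6]
 [297.3 195.5]
 [307.6 218.5]
 [331.2 227.8]
 [355.  218.5]]
```

```bash
python3 - <<'E'
from h import *
s=np.load('s1.npy',allow_pickle=True).item();C=cam('wrist',s)
c=onplane(C,(328.4,195.3),.07);print(c)
T=cam('top');print(proj(T,c)) 
M=down(np.arctan2(c[1],c[0]))
go([c[0],c[1],.12],M); go([c[0],c[1],.021],M)
E
```

```text
[0.43361635 0.16560516 0.07      ]
[[295.85277378 225.87702027]]
lin units [ 3.85 -0.19  0.34] rot units [-0.015 -0.006  0.003] deg [-1.4 -0.6  0.2]
lin units [ 7.81 -0.17  0.38] rot units [-0.015 -0.006  0.003] deg [-1.4 -0.6  0.2]
```

play_rows([
  {"claw": 0,"linear": [0.2,-0.2,0.36],"rotation": [-0.015,-0.006,0.003]},
  {"claw": 0,"linear": [0.9,0,0],"rotation": [0,0,0]},
  {"claw": 0,"linear": [0.9,0,0],"rotation": [0,0,0]},
  {"claw": 0,"linear": [0.9,0,0],"rotation": [0,0,0]},
  {"claw": 0,"linear": [0.9,0,0],"rotation": [0,0,0]},
  {"claw": 0,"linear": [0,0,0],"rotation": [0,0,0]},
])

```text
time: 2.32
position: [0.4357, 0.1691, 0.1207]
tool_rot: [-0.28, 1.545, 0.293]
ft_force: [-2.4, 0.1, -1.0]
grip_width: 1.001
```

```bash
python3 - <<'E'
from h import *
go([.4336,.1645,.021],down(np.arctan2(.1645,.4336)))
E
```

```text
lin units [ 3.99 -0.17 -0.18] rot units [ 0.002  0.005 -0.005] deg [ 0.2  0.5 -0.4]
```

play_rows([
  {"claw": 0,"linear": [0.5,-0.17,-0.18],"rotation": [0.002,0.005,-0.005]},
  {"claw": 0,"linear": [0.7,0,0],"rotation": [0,0,0]},
  {"claw": 0,"linear": [0.7,0,0],"rotation": [0,0,0]},
  {"claw": 0,"linear": [0.7,0,0],"rotation": [0,0,0]},
  {"claw": 0,"linear": [0.7,0,0],"rotation": [0,0,0]},
  {"claw": 0,"linear": [0.5,0,0],"rotation": [0,0,0]},
  {"claw": 0,"linear": [0.2,0,0],"rotation": [0,0,0]},
  {"claw": 0,"linear": [0,0,0],"rotation": [0,0,0]},
])

```text
time: 2.98
position: [0.4351, 0.1669, 0.0207]
tool_rot: [-0.286, 1.546, 0.288]
ft_force: [-0.6, 0.7, 0.7]
grip_width: 0.996
```

```bash
python3 - <<'E'
from h import *
go([.4336,.1645,.021],down(np.arctan2(.1645,.4336)))
s=get_state();print(s['ft_force'])
E
```

```text
lin units [-0.01 -0.07 -0.09] rot units [0.002 0.004 0.   ] deg [0.2 0.3 0. ]
[-0.62075154  0.72990229  0.66480459]
```

Close gently, then grip.

play_rows([
  {"claw": 0,"linear": [0,-0.07,-0.09],"rotation": [0.002,0.004,0]},
  {"claw": 1,"linear": [0,0,0],"rotation": [0,0,0]},
  {"claw": 1,"linear": [0,0,0],"rotation": [0,0,0]},
  {"claw": 1,"linear": [0,0,0],"rotation": [0,0,0]},
  {"claw": 1,"linear": [0,0,0],"rotation": [0,0,0]},
  {"claw": 1,"linear": [0,0,0],"rotation": [0,0,0]},
  {"claw": 1,"linear": [0,0,0],"rotation": [0,0,0]},
  {"claw": 1,"linear": [0,0,0],"rotation": [0,0,0]},
], newtons=20)

```text
time: 3.65
position: [0.4357, 0.1657, 0.0247]
tool_rot: [-0.283, 1.547, 0.287]
ft_force: [0.2, -0.4, -2.2]
grip_width: 0.757
```

play_rows([
  {"claw": 1,"linear": [0,0,0],"rotation": [0,0,0]},
  {"claw": 1,"linear": [0,0,0],"rotation": [0,0,0]},
  {"claw": 1,"linear": [0,0,0],"rotation": [0,0,0]},
])

```text
time: 3.9
position: [0.4353, 0.1655, 0.0244]
tool_rot: [-0.283, 1.548, 0.287]
ft_force: [-0.9, -0.4, -1.5]
grip_width: 0.76
```

```bash
python3 - <<'E'
from h import *
s=get_state();print(s['ft_force'],s['torque'],s['grip_width'],s['position'])
im=get_image('wrist');cv2.imwrite('pics/w2.png',im);np.save('s2.npy',s,allow_pickle=True)
im=get_image('scene');cv2.imwrite('pics/s2.png',cv2.resize(im[190:290,240:400],None,fx=4,fy=4,interpolation=cv2.INTER_CUBIC))
E
```

```text
[-0.8854201  -0.35760813 -1.54959544] [-0.02180716 -0.00974426  0.02594992] 0.7598017177884823 [0.43529456 0.16545187 0.02436211]
```

View pics/s2.png

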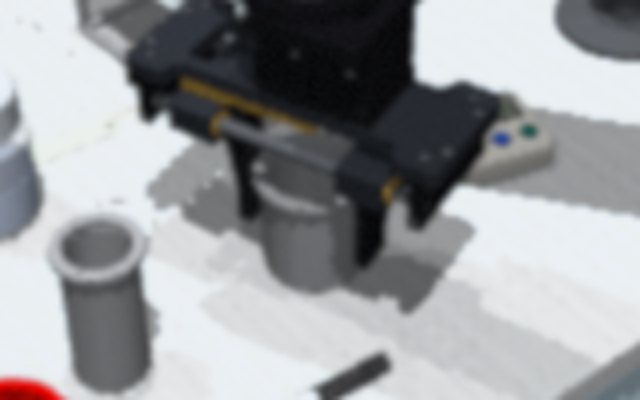

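Width is 66 mm, so the fingers caught the flange rather than the 58 mm body. I'll reopen, go lower and retry.

play_rows([
  {"claw": 0,"linear": [0,0,0],"rotation": [0,0,0]},
  {"claw": 0,"linear": [0,0,0],"rotation": [0,0,0]},
  {"claw": 0,"linear": [0,0,0],"rotation": [0,0,0]},
  {"claw": 0,"linear": [0.3,0,-0.04],"rotation": [0,0,0]},
  {"claw": 0,"linear": [0.3,0,0],"rotation": [0,0,0]},
  {"claw": 0,"linear": [0.1,0,0],"rotation": [0,0,0]},
])

```text
time: 4.5
position: [0.4363, 0.1662, 0.0071]
tool_rot: [-0.282, 1.544, 0.288]
ft_force: [-0.3, 0.6, -0.3]
grip_width: 0.991
```

play_rows([
  {"claw": 1,"linear": [0,0,-0.08],"rotation": [0,0,0]},
  {"claw": 1,"linear": [0,0,0],"rotation": [0,0,0]},
  {"claw": 1,"linear": [0,0,0],"rotation": [0,0,0]},
  {"claw": 1,"linear": [0,0,0],"rotation": [0,0,0]},
  {"claw": 1,"linear": [0,0,0],"rotation": [0,0,0]},
  {"claw": 1,"linear": [0,0,0],"rotation": [0,0,0]},
  {"claw": 1,"linear": [0,0,0],"rotation": [0,0,0]},
  {"claw": 1,"linear": [0,0,0],"rotation": [0,0,0]},
])

```text
time: 5.17
position: [0.4333, 0.1647, 0.0054]
tool_rot: [-0.283, 1.546, 0.287]
ft_force: [-0.1, 0.1, -2.0]
grip_width: 0.76
```

The fingers' flat faces meet the flange at any depth, so I'll hold the cup by its flange with the pads centred on it (TCP z ≈ 0.048). It will hang stably from there.

play_rows([
  {"claw": 0,"linear": [0,0,0],"rotation": [0,0,0]},
  {"claw": 0,"linear": [0,0,0],"rotation": [0,0,0]},
  {"claw": 0,"linear": [0,0,0],"rotation": [0,0,0]},
  {"claw": 0,"linear": [-0.8,0,0],"rotation": [0,0,0]},
  {"claw": 0,"linear": [-0.8,0,0],"rotation": [0,0,0]},
  {"claw": 0,"linear": [-0.1,0,0],"rotation": [0,0,0]},
  {"claw": 0,"linear": [0,0,0],"rotation": [0,0,0]},
])

```text
time: 5.75
position: [0.4325, 0.1643, 0.049]
tool_rot: [-0.284, 1.548, 0.286]
ft_force: [0.1, 0.3, 0.2]
grip_width: 0.994
```

```bash
python3 - <<'E'
from h import *
go([.4336,.1645,.047],down(np.arctan2(.1645,.4336)))
s=get_state();im=get_image('wrist');cv2.imwrite('pics/w3.png',im[:300]);np.save('s3.npy',s,allow_pickle=True)
E
```

```text
lin units [ 0.08 -0.01  0.05] rot units [ 0.     0.003 -0.001] deg [ 0.   0.2 -0.1]
```

View pics/w3.png

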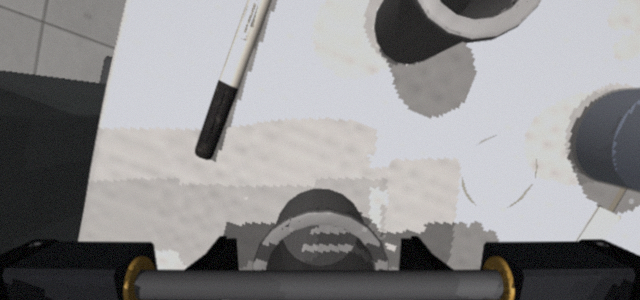

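Wrist view (7th picture): the flange is between the fingers, its outer edge topping out at about (321,210). Centre column is about 321, so it is centred between the jaws.

play_rows([
  {"claw": 0,"linear": [0.06,0,0.05],"rotation": [0,0.003,0]},
  {"claw": 1,"linear": [0,0,0],"rotation": [0,0,0]},
  {"claw": 1,"linear": [0,0,0],"rotation": [0,0,0]},
  {"claw": 1,"linear": [0,0,0],"rotation": [0,0,0]},
  {"claw": 1,"linear": [0,0,0],"rotation": [0,0,0]},
  {"claw": 1,"linear": [0,0,0],"rotation": [0,0,0]},
  {"claw": 1,"linear": [0,0,0],"rotation": [0,0,0]},
  {"claw": 1,"linear": [0,0,0],"rotation": [0,0,0]},
], newtons=30)

```text
time: 6.47
position: [0.4325, 0.164, 0.0441]
tool_rot: [-0.286, 1.557, 0.284]
ft_force: [-0.1, 0.2, 1.1]
grip_width: 0.758
```

```bash
python3 - <<'E'
from h import *
s=get_state();print(s['position'],s['grip_width']);im=get_image('wrist');cv2.imwrite('pics/w4.png',im);np.save('s4.npy',s,allow_pickle=True)
g=cv2.cvtColor(im,cv2.COLOR_BGR2GRAY)
for c in(310,321,332):print(g[180:250,c])
M=R.from_rotvec(s['tool_rot'])
for r in(205,210,215):print(r,M.inv().apply(onplane(cam('wrist',s),(321,r),.07)-s['position']).round(4))
E
```

```text
[0.43247344 0.16399841 0.04410391] 0.7580511662254019
[189 191 188 189 194 194 197 188 192 181 143  93  73  76  75  74  70  70
  75  70  76  74  76  75  72  76  73  75  70  71  76  69  71  86 106 139
 163 164 154 153 147 147 147 148 139 140 137 127  98  70  69  71  74  71
  70  71  70  67  69  67  70  71  67  71  91 125 136 135 135 134]
[191 189 189 188 189 191 191 194 193 175 105  67  65  68  71  71  67  64
  69  68  70  69  67  67  69  73  67  69  68  69  67  66  74  87 113 146
 155 159 158 151 147 144 141 139 139 133 134 132 135 141 140 140 141 126
  90  74  70  73  72  67  70  72  74  69  69  96 134 142 139 142]
[189 189 191 191 187 189 189 189 191 188 184 150  98  69  61  66  65  64
  65  65  67  57  66  63  65  64  64  65  66  65  61  53  57  58  69 100
 137 151 151 147 141 141 138 136 138 133 134 132 130 133 134 136 141 135
 123  85  71  71  72  71  70  72  76  72  80  96 110 132 141 144]
205 [-0.0259  0.0363  0.001 ]
210 [-0.0259  0.0341  0.001 ]
215 [-0.0259  0.0318  0.001 ]
```

play_rows([
  {"claw": 1,"linear": [-0.4,0,0],"rotation": [0,0,0]},
  {"claw": 1,"linear": [-0.8,0,0],"rotation": [0,0,0]},
  {"claw": 1,"linear": [-1,0,0],"rotation": [0,0,0]},
  {"claw": 1,"linear": [-1,0,0],"rotation": [0,0,0]},
  {"claw": 1,"linear": [-1,0,0],"rotation": [0,0,0]},
  {"claw": 1,"linear": [-1,0,0],"rotation": [0,0,0]},
  {"claw": 1,"linear": [-1,0,0],"rotation": [0,0,0]},
  {"claw": 1,"linear": [-0.8,0,0],"rotation": [0,0,0]},
])

```text
time: 7.18
position: [0.426, 0.1602, 0.2217]
tool_rot: [-0.291, 1.576, 0.278]
ft_force: [0.4, 0.4, -1.5]
grip_width: 0.757
```

play_rows([
  {"claw": 1,"linear": [0,-0.5,0.1],"rotation": [0.014,0,0]},
  {"claw": 1,"linear": [0,-0.95,0.14],"rotation": [0.028,0,0]},
  {"claw": 1,"linear": [0,-0.95,0.14],"rotation": [0.028,0,0]},
  {"claw": 1,"linear": [0,-0.95,0.14],"rotation": [0.028,0,0]},
  {"claw": 1,"linear": [0,-0.95,0.14],"rotation": [0.028,0,0]},
  {"claw": 1,"linear": [0,-0.95,0.14],"rotation": [0.028,0,0]},
  {"claw": 1,"linear": [0,-0.95,0.14],"rotation": [0.028,0,0]},
  {"claw": 1,"linear": [0,-0.95,0.14],"rotation": [0.028,0,0]},
  {"claw": 1,"linear": [0,-0.95,0.14],"rotation": [0.028,0,0]},
  {"claw": 1,"linear": [0,-0.95,0.14],"rotation": [0.028,0,0]},
])

```text
time: 8.02
position: [0.4967, -0.0658, 0.2216]
tool_rot: [0.049, 1.594, -0.068]
ft_force: [0.3, -0.8, -1.9]
grip_width: 0.757
```

```bash
python3 - <<'E'
from h import *
s=get_state();print(s['position'],s['grip_width'],s['ft_force'])
p=np.array([.4885,-.1445,.05]);yaw=np.arctan2(p[1],p[0]);M=down(yaw)
go(p+[0,0,.17]-.045*M[:,1],M)
E
```

```text
[ 0.49665168 -0.06576902  0.22155262] 0.756577266731194 [ 0.32526646 -0.79204194 -1.945852  ]
lin units [ 0.14 -4.92 -0.47] rot units [ 0.136 -0.014  0.01 ] deg [12.2 -1.2  0.9]
```

play_rows([
  {"claw": 1,"linear": [0,-0.95,0.08],"rotation": [0.028,-0.003,0.002]},
  {"claw": 1,"linear": [0,-0.95,0.08],"rotation": [0.028,-0.003,0.002]},
  {"claw": 1,"linear": [0,-0.95,0.08],"rotation": [0.028,-0.003,0.002]},
  {"claw": 1,"linear": [0,-0.95,0.08],"rotation": [0.028,-0.003,0.002]},
  {"claw": 1,"linear": [0,-0.6,0],"rotation": [0.02,-0.002,0.002]},
  {"claw": 1,"linear": [0,0,0],"rotation": [0,0,0]},
  {"claw": 1,"linear": [0,0,0],"rotation": [0,0,0]},
])

```text
time: 8.6
position: [0.4781, -0.1929, 0.2164]
tool_rot: [0.242, 1.566, -0.252]
ft_force: [0.7, 1.2, -2.8]
grip_width: 0.752
```

```bash
python3 - <<'E'
from h import *
s=get_state();print(s['position'],s['grip_width'],s['qd'].round(2))
p=np.array([.4885,-.1445,.05]);yaw=np.arctan2(p[1],p[0]);M=down(yaw)
go(p+[0,0,.17]-.045*M[:,1],M)
im=get_image('wrist');np.save('s5.npy',s,allow_pickle=True);cv2.imwrite('pics/w5.png',im[:300])
C=cam('wrist',s);print(proj(C,p))
E
```

```text
[ 0.47812137 -0.19291689  0.21638046] 0.751804162170774 [0.03 0.   0.02 0.01 0.01 0.   0.  ]
lin units [-0.14  0.17 -0.16] rot units [-0.017 -0.005  0.005] deg [-1.5 -0.5  0.4]
[[315.50523707 138.37235757]]
```

View pics/w5.png

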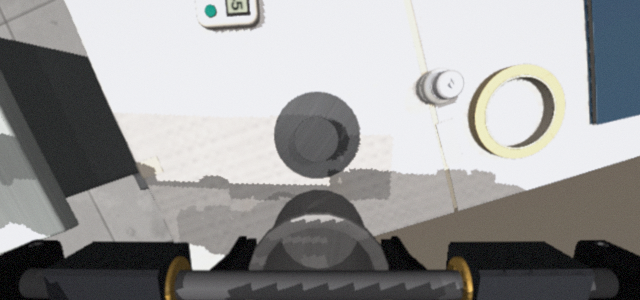

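Wrist view (8th): post foot about (317,135), top disc about (318,139), with the held cup's flange at the bottom.

```bash
python3 - <<'E'
from h import *
s=np.load('s5.npy',allow_pickle=True).item();C=cam('wrist',s)
im=cv2.imread('pics/w5.png');g=cv2.cvtColor(im,cv2.COLOR_BGR2GRAY)
m=((g<115).astype(np.uint8)*255);m[:85]=0;m[182:]=0;m[:,:265]=0;m[:,370:]=0
c=max(cv2.findContours(m,0,1)[0],key=cv2.contourArea);e=cv2.fitEllipse(c);print('foot',e)
P=onplane(C,e[0],.006);print('foot centre',P.round(4),'expected dia',[np.linalg.norm(onplane(C,(e[0][0]-42,e[0][1]),.006)-onplane(C,(e[0][0]+42,e[0][1]),.006))])
print(g[139,285:355]);print(g[105:170,318])
t=onplane(C,(317.5,139),.05);print('top',t.round(4))
M=R.from_rotvec(s['tool_rot'])
print('P tool',M.inv().apply(P-s['position']))
for r in(210,214,218):print(g[r-4:r+1,319], M.inv().apply(onplane(C,(319,r),s['position'][2]+.0215)-s['position']).round(4))
T=cam('top');im=cv2.imread('pics/top0.png');g=cv2.cvtColor(im,cv2.COLOR_BGR2GRAY)
m=((g<90).astype(np.uint8)*255);m[:185]=0;m[230:]=0;m[:,:370]=0;m[:,415:]=0
c=max(cv2.findContours(m,0,1)[0],key=cv2.contourArea);e=cv2.fitEllipse(c);print('top foot',e,onplane(T,e[0],.006))
E
```

```text
foot ((318.0081481933594, 138.9125213623047), (74.75689697265625, 86.73117065429688), 67.12482452392578)
foot centre [ 0.4892 -0.149   0.006 ] expected dia [np.float64(0.09354658210822811)]
[ 97  96  95  92  88  90  86  93  91  93  89  94  96  97  93  94  96  98
  97  99  92  95  96  95  91  93  94  96  96  96  93  94  95  92  93  95
  99  96  97  96  95 100  98  99  97  94  95  93  95  98  94  95  93  75
  63  59  63  62  54  51  52  50  52  56  69  85  88  90  91  92]
[117 115 115 118 117 117 115 117 118 113 103  95  94  97  98  99  98  96
  97  97  95  94  97  96  97  95  99  95  93  93  97  99  95  95  92  94
  98  95  98  95  95  94  94  94  97  97  97  98  95  98  91  91  89  91
  93  89  86  88  86  86  86  90  90  92  92]
top [ 0.4902 -0.1457  0.05  ]
P tool [ 0.21006124  0.04675299 -0.00128855]
[64 65 64 60 65] [-0.0217  0.0325 -0.0007]
[ 65  66  74  92 127] [-0.0217  0.0306 -0.0007]
[127 178 198 198 186] [-0.0217  0.0287 -0.0007]
top foot ((391.559326171875, 207.28851318359375), (27.638948440551758, 27.839696884155273), 24.73194122314453) [ 0.48862079 -0.14530823  0.006     ]
```

```bash
python3 - <<'E'
from h import *
s=np.load('s5.npy',allow_pickle=True).item();C=cam('wrist',s)
im=cv2.imread('pics/w5.png');g=cv2.cvtColor(im,cv2.COLOR_BGR2GRAY)
m=((g<150).astype(np.uint8)*255);m[:85]=0;m[180:]=0;m[:,:265]=0;m[:,370:]=0
m=cv2.morphologyEx(m,cv2.MORPH_OPEN,np.ones((9,9),np.uint8))
c=max(cv2.findContours(m,0,1)[0],key=cv2.contourArea);e=cv2.fitEllipse(c);print('foot',e)
print('foot centre',onplane(C,e[0],.006).round(4))
p=np.array([.4896,-.1455,0]);M=down(np.arctan2(p[1],p[0]))
print('target from wrist-relative')
go([p[0],p[1],.20],M)
E
```

```text
foot ((316.8834533691406, 135.36692810058594), (83.9070816040039, 86.64460754394531), 156.06048583984375)
foot centre [ 0.4892 -0.1449  0.006 ]
target from wrist-relative
lin units [ 0.64  1.96 -0.14] rot units [-0.016 -0.006  0.005] deg [-1.4 -0.5  0.4]
```

play_rows([
  {"claw": 1,"linear": [0,0.7,-0.05],"rotation": [-0.008,-0.003,0.002]},
  {"claw": 1,"linear": [0,0.8,-0.05],"rotation": [-0.008,-0.003,0.002]},
  {"claw": 1,"linear": [0.2,0.5,0],"rotation": [0,0,0]},
  {"claw": 1,"linear": [0.9,0,0],"rotation": [0,0,0]},
  {"claw": 1,"linear": [0.9,0,0],"rotation": [0,0,0]},
  {"claw": 1,"linear": [0.9,0,0],"rotation": [0,0,0]},
  {"claw": 1,"linear": [0.5,0,0],"rotation": [0,0,0]},
  {"claw": 1,"linear": [0,0,0],"rotation": [0,0,0]},
])

```text
time: 9.32
position: [0.4938, -0.1291, 0.126]
tool_rot: [0.212, 1.56, -0.208]
ft_force: [-0.6, 0.4, -2.3]
grip_width: 0.756
```

```bash
python3 - <<'E'
from h import *
p=np.array([.4895,-.1452,0]);M=down(np.arctan2(p[1],p[0]));p=p+M[:,1]*.001
s=get_state();print(s['position'],s['ft_force']);go([p[0],p[1],.097],M)
E
```

```text
[ 0.49379788 -0.12907556  0.12603567] [-0.55763226  0.40760084 -2.34321603]
lin units [ 1.16 -0.63  0.01] rot units [ 0.013  0.    -0.002] deg [ 1.2  0.  -0.2]
```

play_rows([
  {"claw": 1,"linear": [0,-0.45,0],"rotation": [0.012,0,-0.002]},
  {"claw": 1,"linear": [0,0,0],"rotation": [0,0,0]},
  {"claw": 1,"linear": [0.4,0,0],"rotation": [0,0,0]},
  {"claw": 1,"linear": [0,0,0],"rotation": [0,0,0]},
])

```text
time: 9.65
position: [0.4916, -0.1385, 0.1161]
tool_rot: [0.222, 1.559, -0.223]
ft_force: [-1.1, -0.0, -2.2]
grip_width: 0.752
```

```bash
python3 - <<'E'
from h import *
p=np.array([.4895,-.1452,0]);M=down(np.arctan2(p[1],p[0]));p=p+M[:,1]*.001
s=get_state();print(s['position'],s['ft_force']);go([p[0],p[1],.097],M)
E
```

```text
[ 0.49164977 -0.13853912  0.11614246] [-1.13117426 -0.00732378 -2.18164975]
lin units [ 0.77 -0.24 -0.01] rot units [0.003 0.    0.   ] deg [0.3 0.  0. ]
```

play_rows([
  {"claw": 1,"linear": [0,-0.24,0],"rotation": [0.003,0,0]},
  {"claw": 1,"linear": [0,0,0],"rotation": [0,0,0]},
  {"claw": 1,"linear": [0.5,0,0],"rotation": [0,0,0]},
  {"claw": 1,"linear": [0,0,0],"rotation": [0,0,0]},
])

```text
time: 9.98
position: [0.4915, -0.1458, 0.1054]
tool_rot: [0.227, 1.554, -0.227]
ft_force: [-0.8, 1.6, -1.9]
grip_width: 0.754
```

```bash
python3 - <<'E'
from h import *
p=np.array([.4895,-.1452,0]);M=down(np.arctan2(p[1],p[0]));p=p+M[:,1]*.001
s=get_state();print(s['position'],s['ft_force']);go([p[0],p[1],.097],M)
c=get_image('scene');cv2.imwrite('pics/s6.png',cv2.resize(c[100:240,330:480],None,fx=4,fy=4,interpolation=cv2.INTER_CUBIC))
E
```

```text
[ 0.49148436 -0.1458125   0.10542936] [-0.77628551  1.57593197 -1.91924747]
lin units [ 0.34  0.04 -0.08] rot units [-0.001  0.003 -0.   ] deg [-0.1  0.3 -0. ]
```

View pics/s6.png

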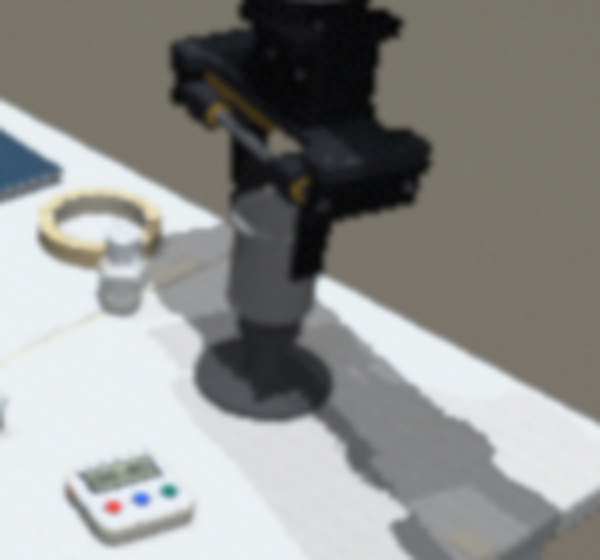

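Scene view (9th): the cup hangs upright over the post, body centre column about 271, post neck about 272. Lowering now.

play_rows([
  {"claw": 1,"linear": [0.15,0,-0.07],"rotation": [0,0.003,0]},
  {"claw": 1,"linear": [0,0,0],"rotation": [0,0,0]},
  {"claw": 1,"linear": [0.15,0,0],"rotation": [0,0,0]},
  {"claw": 1,"linear": [0,0,0],"rotation": [0,0,0]},
])

```text
time: 10.37
position: [0.4921, -0.1459, 0.1008]
tool_rot: [0.229, 1.554, -0.227]
ft_force: [-1.0, 0.8, -0.4]
grip_width: 0.753
```

```bash
cat > p.py <<'E'
from h import *
p=np.array([.4895,-.1452,0]);M=down(np.arctan2(p[1],p[0]));p=p+M[:,1]*.001
s=get_state();print(s['position'],s['ft_force']);go([p[0],p[1],.094],M)
E
python3 p.py
```

```text
[ 0.49213722 -0.14593276  0.10079505] [-1.04397941  0.8220334  -0.39171629]
lin units [ 0.27  0.04 -0.11] rot units [-0.001  0.003 -0.001] deg [-0.1  0.3 -0.1]
```

play_rows([
  {"claw": 1,"linear": [0.12,0.03,-0.12],"rotation": [0,0.003,0]},
  {"claw": 1,"linear": [0,0,0],"rotation": [0,0,0]},
  {"claw": 1,"linear": [0.12,0,-0.04],"rotation": [0,0,0]},
  {"claw": 1,"linear": [0,0,0],"rotation": [0,0,0]},
])

```text
time: 10.7
position: [0.4884, -0.1437, 0.0945]
tool_rot: [0.229, 1.558, -0.226]
ft_force: [-0.2, 0.1, -1.4]
grip_width: 0.752
```

```bash
python3 p.py
```

```text
[ 0.4884058  -0.14369654  0.09448834] [-0.219577    0.09970524 -1.41685175]
lin units [ 0.02 -0.01  0.06] rot units [-0.001  0.    -0.001] deg [-0.1  0.  -0.1]
```

play_rows([
  {"claw": 1,"linear": [0.1,0,0.05],"rotation": [0,0,0]},
  {"claw": 1,"linear": [0.05,0,0],"rotation": [0,0,0]},
  {"claw": 1,"linear": [0,0,0],"rotation": [0,0,0]},
])

```text
time: 10.95
position: [0.4896, -0.1439, 0.0946]
tool_rot: [0.232, 1.561, -0.224]
ft_force: [0.1, -0.3, -1.6]
grip_width: 0.753
```

```bash
python3 p.py
```

```text
[ 0.48955219 -0.14389448  0.09464738] [ 0.09561736 -0.31321113 -1.63751297]
lin units [ 0.03 -0.01  0.01] rot units [-0.001 -0.002 -0.003] deg [-0.1 -0.1 -0.3]
```

play_rows([
  {"claw": 1,"linear": [0.2,0,0],"rotation": [0,0,0]},
  {"claw": 1,"linear": [0,0,0],"rotation": [0,0,0]},
])

```text
time: 11.12
position: [0.4913, -0.1439, 0.0943]
tool_rot: [0.233, 1.559, -0.221]
ft_force: [0.2, 0.2, -2.2]
grip_width: 0.754
```

```bash
python3 p.py
```

```text
[ 0.49133798 -0.14392367  0.09430479] [ 0.18543196  0.2444177  -2.16301645]
lin units [ 0.01 -0.03 -0.06] rot units [-0.    -0.001 -0.005] deg [-0.  -0.  -0.4]
```

play_rows([
  {"claw": 1,"linear": [0.15,0,0],"rotation": [0,0,0]},
  {"claw": 1,"linear": [0.15,0,0],"rotation": [0,0,0]},
  {"claw": 1,"linear": [0.15,0,0],"rotation": [0,0,0]},
])

```text
time: 11.37
position: [0.493, -0.1441, 0.0929]
tool_rot: [0.238, 1.559, -0.216]
ft_force: [-14.0, 3.7, 35.9]
grip_width: 0.754
```

```bash
python3 p.py
```

```text
[ 0.49301555 -0.14414773  0.09285075] [-13.96831754   3.70685035  35.93040216]
lin units [-0.05 -0.04 -0.12] rot units [-0.    -0.001 -0.009] deg [-0.  -0.1 -0.8]
```

Firm contact. I'll back off a little, recentre and set it down again more gently.

play_rows([
  {"claw": 1,"linear": [-0.16,-0.04,-0.12],"rotation": [0,-0.001,-0.009]},
  {"claw": 1,"linear": [0,0,0],"rotation": [0,0,0]},
  {"claw": 1,"linear": [0,0,0],"rotation": [0,0,0]},
])

```text
time: 11.62
position: [0.4909, -0.1448, 0.0979]
tool_rot: [0.227, 1.556, -0.227]
ft_force: [-0.7, 0.1, -2.2]
grip_width: 0.755
```

```bash
python3 p.py
```

```text
[ 0.49093156 -0.14480742  0.09788901] [-0.71127017  0.12498923 -2.21594514]
lin units [ 0.16  0.01 -0.05] rot units [-0.001  0.001 -0.   ] deg [-0.1  0.1 -0. ]
```

play_rows([
  {"claw": 1,"linear": [0.13,0,-0.06],"rotation": [0,0.001,0]},
  {"claw": 1,"linear": [0.03,0,0],"rotation": [0,0,0]},
])

```text
time: 11.78
position: [0.4893, -0.1445, 0.093]
tool_rot: [0.227, 1.559, -0.227]
ft_force: [-4.8, 0.8, 11.1]
grip_width: 0.753
```

```bash
python3 p.py
```

```text
[ 0.4892848  -0.14446349  0.09301429] [-4.79147843  0.78868658 11.11514806]
lin units [-0.04  0.01  0.02] rot units [-0.  0. -0.] deg [-0.  0. -0.]
```

On the post with light contact and centred. Releasing, then straight up.

play_rows([
  {"claw": 1,"linear": [-0.02,0,0],"rotation": [0,0,0]},
  {"claw": 0.4,"linear": [0,0,0],"rotation": [0,0,0]},
  {"claw": 0,"linear": [0,0,0],"rotation": [0,0,0]},
  {"claw": 0,"linear": [0,0,0],"rotation": [0,0,0]},
  {"claw": 0,"linear": [0,0,0],"rotation": [0,0,0]},
  {"claw": 0,"linear": [-0.4,0,0],"rotation": [0,0,0]},
  {"claw": 0,"linear": [-0.7,0,0],"rotation": [0,0,0]},
  {"claw": 0,"linear": [-0.9,0,0],"rotation": [0,0,0]},
  {"claw": 0,"linear": [-0.9,0,0],"rotation": [0,0,0]},
  {"claw": 0,"linear": [-0.9,0,0],"rotation": [0,0,0]},
])

```text
time: 12.62
position: [0.4845, -0.1441, 0.1858]
tool_rot: [0.226, 1.573, -0.231]
ft_force: [0.6, 0.7, -0.1]
grip_width: 1.002
```

play_rows([
  {"claw": 0,"linear": [-0.9,0,0],"rotation": [0,0,0]},
  {"claw": 0,"linear": [-0.9,0,0],"rotation": [0,0,0]},
  {"claw": 0,"linear": [0,0,0],"rotation": [0,0,0]},
  {"claw": 0,"linear": [0,0,0],"rotation": [0,0,0]},
])

```text
time: 12.95
position: [0.4875, -0.1451, 0.24]
tool_rot: [0.228, 1.563, -0.23]
ft_force: [0.1, -0.1, -0.7]
grip_width: 0.998
```

```bash
python3 - <<'E'
from h import *
s=get_state();print(s['position'],s['grip_width'],s['ft_force'])
im=get_image('wrist');np.save('s7.npy',s,allow_pickle=True);cv2.imwrite('pics/w7.png',im)
b=get_image('scene');cv2.imwrite('pics/s7.png',b)
a=cv2.resize(im[80:270,210:430],None,fx=2,fy=2,interpolation=cv2.INTER_CUBIC)
b=cv2.resize(b[110:230,340:440],None,fx=3.1667,fy=3.1667,interpolation=cv2.INTER_CUBIC)[:380]
cv2.imwrite('pics/c7.png',np.hstack([a,b]))
C=cam('wrist',s);print(proj(C,[.4895,-.1452,.12]))
E
```

```text
[ 0.48745262 -0.14508281  0.23995154] 0.9976740670960098 [ 0.14483579 -0.11463224 -0.70587301]
[[322.22321997 199.26545825]]
```

View pics/c7.png

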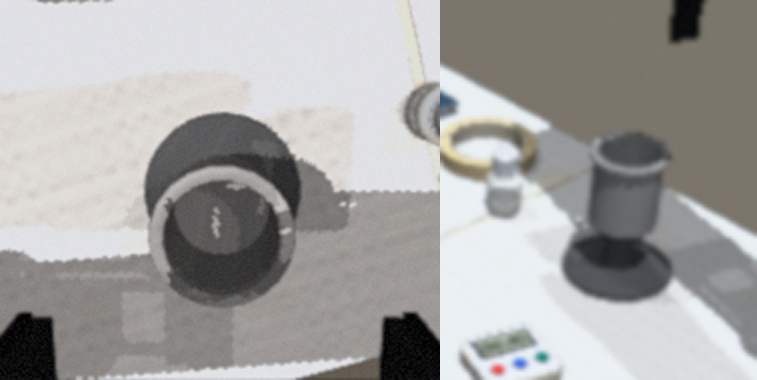

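Crop (10th): the cup stands upright on the post. Its flange is centred at about crop (222,236) and the foot at about (223,190).

```bash
python3 - <<'E'
from h import *
s=np.load('s7.npy',allow_pickle=True).item();C=cam('wrist',s)
print('mouth',onplane(C,(321,197.8),.12),'foot',onplane(C,(321.3,174.8),.006))
# top view cover: base disc centre, stand direction
T=cam('top');S=cam('scene')
# triangulate the cover base centre: top crop (466,92); scene crop: base ellipse centre (237,80)
from numpy.linalg import lstsq
pt=crop((466,92));ps=(237/4+240-.375,77/4+140-.375)
o1,d1=ray(T,pt);o2,d2=ray(S,ps)
t=lstsq(np.c_[d1,-d2],o2-o1,rcond=None)[0];a=o1+t[0]*d1;b=o2+t[1]*d2
print('base',(a+b)/2,'gap',np.linalg.norm(a-b))
# stand sheet corners from the top crop: TL,BL high edge (z .08), TR?,BR low edge (z~.02)
hl=[onplane(T,crop(q),.08) for q in((320,55),(338,280))]
lo=[onplane(T,crop(q),.03) for q in((480,272),(466,140))]
print('high',np.round(hl,4),'low',np.round(lo,4))
d=hl[0]-hl[1];print('edge len',np.linalg.norm(d),'yaw of edge from x',np.degrees(np.arctan2(d[1],d[0])))
d=lo[1]-lo[0];print(np.degrees(np.arctan2(d[1],d[0])))
E
```

```text
mouth [ 0.4888452  -0.14360751  0.12      ] foot [ 0.48952109 -0.1441589   0.006     ]
base [0.68795293 0.03372542 0.09010532] gap 0.004877864910776535
high [[0.7231 0.1492 0.08  ]
 [0.5456 0.1377 0.08  ]] low [[0.5542 0.025  0.03  ]
 [0.662  0.0341 0.03  ]]
edge len 0.1779206861303952 yaw of edge from x 3.7104848336032026
4.804882603313641
```

The cup is centred on the post to about 1 mm. Stand geometry and the triangulated cover base agree: base ≈ (0.686, 0.034, 0.095), stand yaw ≈ 4°. Moving to a tilted pre-grasp.

```bash
cat > q.py <<'E'
from h import *
import sys
yaw=np.radians(4.2)
zt=np.array([np.cos(yaw),np.sin(yaw),0]);u=np.array([-np.sin(yaw),np.cos(yaw),0])
ax=.5*u-np.array([0,0,.866]);ax/=np.linalg.norm(ax)
G=np.c_[ax,np.cross(zt,ax),zt]
E
python3 - <<'E'
from q import *
T=cam('top');b=onplane(T,crop((466,92)),.096);print('base at z .096',b)
s=get_state();pre=b-.06*ax;print('pre',pre,s['joint_positions'].round(2))
go([pre[0],pre[1]-.02,.24],R.from_rotvec(s['tool_rot']).as_matrix())
go([pre[0],pre[1]-.02,.24],G)
E
```

```text
base at z .096 [0.68829    0.03589033 0.096     ]
pre [0.69048719 0.00597024 0.14796114] [-0.46 -0.    0.7   1.79  0.01  1.36 -0.05]
lin units [-0.09  7.36  6.28] rot units [0. 0. 0.] deg [0. 0. 0.]
lin units [-0.09  7.36  6.28] rot units [-0.228  0.057  0.331] deg [-20.5   5.2  29.8]
```

play_rows([
  {"claw": 0,"linear": [0,0.5,0.4],"rotation": [0,0,0]},
  {"claw": 0,"linear": [0,0.9,0.8],"rotation": [0,0,0]},
  {"claw": 0,"linear": [0,0.9,0.8],"rotation": [0,0,0]},
  {"claw": 0,"linear": [0,0.9,0.8],"rotation": [0,0,0]},
  {"claw": 0,"linear": [0,0.9,0.8],"rotation": [0,0,0]},
  {"claw": 0,"linear": [0,0.9,0.8],"rotation": [0,0,0]},
  {"claw": 0,"linear": [0,0.9,0.8],"rotation": [0,0,0]},
  {"claw": 0,"linear": [0,0.4,0.3],"rotation": [0,0,0]},
  {"claw": 0,"linear": [0,0,0],"rotation": [0,0,0]},
])

```text
time: 13.8
position: [0.665, -0.0306, 0.2228]
tool_rot: [0.232, 1.584, -0.236]
ft_force: [-0.4, 0.5, -0.3]
grip_width: 1.001
```

play_rows([
  {"claw": 0,"linear": [0,0,0],"rotation": [-0.038,0.009,0.055]},
  {"claw": 0,"linear": [0,0,0],"rotation": [-0.038,0.009,0.055]},
  {"claw": 0,"linear": [0,0,0],"rotation": [-0.038,0.009,0.055]},
  {"claw": 0,"linear": [0,0,0],"rotation": [-0.038,0.009,0.055]},
  {"claw": 0,"linear": [0,0,0],"rotation": [-0.038,0.009,0.055]},
  {"claw": 0,"linear": [0,0,0],"rotation": [0,0,0]},
])

```text
time: 14.3
position: [0.6595, -0.0268, 0.2139]
tool_rot: [0.346, 1.586, 0.373]
ft_force: [-0.6, -0.9, -0.5]
grip_width: 1.001
```

```bash
cat > r.py <<'E'
from q import *
s=get_state();print(s['time'],s['position'].round(4),s['joint_positions'].round(2),s['ft_force'].round(1))
b=np.array([.688,.0355,.096])
for k in map(float,sys.argv[1:]):print(k);go(b+k*ax,G,s)
E
python3 r.py -.06 .052
```

```text
14.3 [ 0.6595 -0.0268  0.2139] [-0.12  0.49  0.51  1.38 -0.63  1.57  0.46] [-0.6 -0.9 -0.5]
-0.06
lin units [ 2.88 -0.01  1.37] rot units [-0.038 -0.009  0.042] deg [-3.4 -0.8  3.8]
0.052
lin units [7.35 0.29 1.42] rot units [-0.038 -0.009  0.042] deg [-3.4 -0.8  3.8]
```

play_rows([
  {"claw": 0,"linear": [0.5,0,0.6],"rotation": [-0.038,-0.009,0.042]},
  {"claw": 0,"linear": [0.6,0,0.7],"rotation": [0,0,0]},
  {"claw": 0,"linear": [0.7,0,0],"rotation": [0,0,0]},
  {"claw": 0,"linear": [0.3,0,0],"rotation": [0,0,0]},
  {"claw": 0,"linear": [0,0,0],"rotation": [0,0,0]},
  {"claw": 0,"linear": [0,0,0],"rotation": [0,0,0]},
])

```text
time: 14.8
position: [0.6866, -0.0035, 0.1629]
tool_rot: [0.36, 1.557, 0.448]
ft_force: [-1.0, 0.3, -0.3]
grip_width: 1.003
```

```bash
python3 r.py -.06; python3 - <<'E'
from q import *
s=get_state();im=get_image('wrist');np.save('s8.npy',s,allow_pickle=True);cv2.imwrite('pics/w8.png',im)
print(proj(cam('wrist',s),[.688,.0355,.096]))
cv2.imwrite('pics/c8.png',im[:330])
E
```

```text
14.8 [ 0.6866 -0.0035  0.1629] [-0.1   0.57  0.47  1.38 -0.72  1.5   0.53] [-1.   0.3 -0.3]
-0.06
lin units [0.69 0.01 0.17] rot units [-0.01  -0.001  0.006] deg [-0.9 -0.1  0.5]
[[324.76119179 213.45830705]]
```

View pics/c8.png

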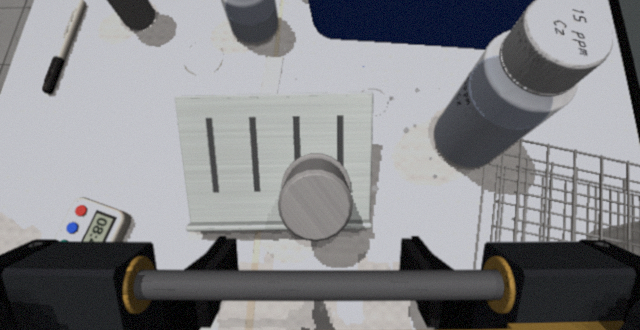

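Wrist view (11th): the sheet is squared to the tool. The cover base disc is at about (315,206), the lip line runs from (188,228) to (370,225), and the big bottle is well to the right.

```bash
python3 - <<'E'
from q import *
s=np.load('s8.npy',allow_pickle=True).item();C=cam('wrist',s);im=cv2.imread('pics/w8.png')
g=cv2.cvtColor(im,cv2.COLOR_BGR2GRAY)
for r in(195,205,215):print(g[r,268:288],g[r,342:362])
print(g[150:250,315])
o=C[3];b=np.array([.688,.0355,.096])
M=R.from_rotvec(s['tool_rot'])
for p in((314.5,206),(279,206),(350,206)):
    oo,d=ray(C,p)
    for off in(0,-.01):
        P=oo+d*(((b-off*-1*ax*-1)-oo)@ax)/(d@ax);print(p,off,P.round(4),M.inv().apply(P-s['position']).round(4))
for off in(0,.01):print((C[2].T@(b+off*ax-o))[2])
E
```

```text
[178 181 178 178 180 182 179 180 182 179 171 143 125 129 136 141 140 137
 142 141] [137 137 140 138 137 119 108 105 108 122 150 180 186 186 186 183 185 185
 186 182]
[183 186 180 180 180 179 174 174 171 161 122 109 119 133 137 140 141 133
 139 140] [139 134 140 139 139 136 135 119  97  87  99 115 125 144 174 184 181 183
 182 182]
[169 166 171 168 165 170 171 171 168 171 164 135 102 103 125 136 138 138
 138 137] [134 130 132 137 134 130 106  78  81  98 118 119 122 121 120 119 126 140
 167 176]
[186 190 180 153 151 163 154 143 118 105 103  98 105 102 102 105 102 103
 104 122 146 150 150 155 160 144 137 131 133 134 135 139 137 140 140 143
 141 137 134 139 137 138 137 139 142 139 139 139 141 139 140 141 140 137
 139 138 136 136 140 137 141 138 137 137 139 132 135 133 137 136 139 135
 132 135 136 137 144 142 143 136 144 143 142 143 135 140 138 138 134 102
  70  70  86  83  84  84  94 111 115 126]
(314.5, 206) 0 [0.68   0.0401 0.099 ] [ 0.0772  0.0068 -0.0034]
(314.5, 206) -0.01 [0.6796 0.0426 0.0889] [ 0.0873  0.004  -0.0035]
(279, 206) 0 [0.6533 0.0385 0.0992] [ 0.0773  0.0068 -0.0301]
(279, 206) -0.01 [0.6518 0.0409 0.0891] [ 0.0873  0.004  -0.0314]
(350, 206) 0 [0.7067 0.0417 0.0988] [0.0772 0.0068 0.0234]
(350, 206) -0.01 [0.7074 0.0442 0.0887] [0.0872 0.004  0.0244]
0.2497312903740779
0.2593459712323973
```

play_rows([
  {"claw": 0,"linear": [0.3,0.2,-0.12],"rotation": [-0.01,0,0.006]},
  {"claw": 0,"linear": [0.6,0,0],"rotation": [0,0,0]},
  {"claw": 0,"linear": [0.6,0,0],"rotation": [0,0,0]},
  {"claw": 0,"linear": [0.5,0,0],"rotation": [0,0,0]},
  {"claw": 0,"linear": [0,0,0],"rotation": [0,0,0]},
  {"claw": 0,"linear": [0,0,0],"rotation": [0,0,0]},
])

```text
time: 15.35
position: [0.6822, 0.0279, 0.1268]
tool_rot: [0.35, 1.542, 0.471]
ft_force: [-0.3, -0.1, 1.3]
grip_width: 1.0
```

```bash
cat > r2.py <<'E'
from q import *
s=get_state();s0=np.load('s8.npy',allow_pickle=True).item();M=R.from_rotvec(s0['tool_rot'])
print(s['time'],s['position'].round(4),s['ft_force'].round(1),s['grip_width'])
b=s0['position']+M.apply([.0772,.005,-.0034]);print('base',b)
go(b+.052*ax,G,s)
E
python3 r2.py
```

```text
15.35 [0.6822 0.0279 0.1268] [-0.3 -0.1  1.3] 1.0001563303444057
base [0.68002869 0.03854646 0.09813862]
lin units [ 3.29 -0.2  -0.08] rot units [0.005 0.004 0.   ] deg [0.4 0.3 0. ]
```

play_rows([
  {"claw": 0,"linear": [0.1,-0.18,-0.08],"rotation": [0.005,0.004,0]},
  {"claw": 0,"linear": [0,0,0],"rotation": [0,0,0]},
  {"claw": 0,"linear": [0.5,0,0],"rotation": [0,0,0]},
  {"claw": 0,"linear": [0.5,0,0],"rotation": [0,0,0]},
  {"claw": 0,"linear": [0,0,0],"rotation": [0,0,0]},
  {"claw": 0,"linear": [0,0,0],"rotation": [0,0,0]},
])

```text
time: 15.85
position: [0.6805, 0.0365, 0.1005]
tool_rot: [0.354, 1.548, 0.465]
ft_force: [0.4, 0.3, 0.7]
grip_width: 1.001
```

```bash
python3 r2.py
```

```text
15.85 [0.6805 0.0365 0.1005] [0.4 0.3 0.7] 1.0012503458476818
base [0.68002869 0.03854646 0.09813862]
lin units [ 2.2   0.03 -0.02] rot units [-0.     0.002  0.001] deg [-0.   0.2  0.1]
```

play_rows([
  {"claw": 0,"linear": [0.5,0.03,0],"rotation": [0,0,0]},
  {"claw": 0,"linear": [0.5,0,0],"rotation": [0,0,0]},
  {"claw": 0,"linear": [0.5,0,0],"rotation": [0,0,0]},
  {"claw": 0,"linear": [0.2,0,0],"rotation": [0,0,0]},
  {"claw": 0,"linear": [0,0,0],"rotation": [0,0,0]},
  {"claw": 0,"linear": [0,0,0],"rotation": [0,0,0]},
])

```text
time: 16.35
position: [0.6779, 0.0619, 0.0585]
tool_rot: [0.354, 1.55, 0.466]
ft_force: [-0.1, -1.0, 0.4]
grip_width: 1.003
```

```bash
python3 r2.py
```

```text
16.35 [0.6779 0.0619 0.0585] [-0.1 -1.   0.4] 1.0027732211265512
base [0.68002869 0.03854646 0.09813862]
lin units [ 0.24 -0.02  0.02] rot units [-0.     0.     0.001] deg [-0.   0.   0.1]
```

play_rows([
  {"claw": 0,"linear": [0.15,-0.02,0.02],"rotation": [0,0,0]},
  {"claw": 0.3,"linear": [0,0,0],"rotation": [0,0,0]},
  {"claw": 1,"linear": [0,0,0],"rotation": [0,0,0]},
  {"claw": 1,"linear": [0,0,0],"rotation": [0,0,0]},
  {"claw": 1,"linear": [0,0,0],"rotation": [0,0,0]},
  {"claw": 1,"linear": [0,0,0],"rotation": [0,0,0]},
  {"claw": 1,"linear": [0,0,0],"rotation": [0,0,0]},
  {"claw": 1,"linear": [0,0,0],"rotation": [0,0,0]},
  {"claw": 1,"linear": [0,0,0],"rotation": [0,0,0]},
], newtons=30)

```text
time: 17.1
position: [0.6791, 0.0613, 0.0552]
tool_rot: [0.354, 1.548, 0.463]
ft_force: [-0.1, 0.3, -1.7]
grip_width: 0.77
```

```bash
python3 r2.py; python3 - <<'E'
from q import *
s=get_state();im=get_image('wrist');cv2.imwrite('pics/w9.png',im);np.save('s9.npy',s,allow_pickle=True)
g=cv2.cvtColor(im,cv2.COLOR_BGR2GRAY)
print(g[150:245,318]);print(g[235,230:410])
E
```

```text
17.1 [0.6791 0.0613 0.0552] [-0.1  0.3 -1.7] 0.7697639180680472
base [0.68002869 0.03854646 0.09813862]
lin units [ 0.14  0.07 -0.03] rot units [-0.001  0.002  0.003] deg [-0.1  0.1  0.2]
[193 198 202 198 194 195 192 194 191 192 198 199 198 191 191 193 196 197
 195 195 196 197 197 199 200 198 199 192 194 196 194 195 200 196 198 195
 193 188 165 142 155 177 172 167 159 154 150 133 112 109 107 109 111 109
 115 108 112 109 108 111 113 110 109 115 113 108 109 110 109 112 109 113
 112 110 111 110 109 109 109 110 111 112 109 111 110 122 139 152 157 158
 160 161 155 159 158]
[192 189 191 188 190 192 191 187 178 171 164 166 169 168 170 175 187 191
 190 192 193 190 193 191 192 194 193 190 190 194 195 182 155 145 151 152
 152 141 112  93  95  93  94  97  98  97 101 105 100 106 102 106 106 108
 108 106 107 108 112 108 111 113 111 112 108 109 108 112 114 112 115 116
 111 111 113 118 121 118 122 117 114 120 120 118 120 120 122 120 122 120
 122 125 120 117 121 120 118 116 118 118 115 115 110 113 109 107 103 104
 100 104 101 102 100  98  96  98  95  95  95  97  95  90  92  93  89  90
  87  86  87  85  86  83  82  81  72  76  70  68  88 125 147 146 144 141
 147 182 199 199 198 202 199 200 201 203 201 201 202 200 199 199 198 195
 178 173 174 174 172 174 180 190 198 198 199 195 186 164 155 162 167 161]
```

play_rows([
  {"claw": 1,"linear": [0,0,0],"rotation": [0,0,0]},
  {"claw": 1,"linear": [0,0,0],"rotation": [0,0,0]},
  {"claw": 1,"linear": [0,0,0],"rotation": [0,0,0]},
  {"claw": 1,"linear": [0,0,0],"rotation": [0,0,0]},
])

```text
time: 17.48
position: [0.679, 0.0615, 0.055]
tool_rot: [0.353, 1.549, 0.463]
ft_force: [0.7, 0.3, -1.4]
grip_width: 0.767
```

```bash
python3 - <<'E'
from q import *
s=np.load('s9.npy',allow_pickle=True).item();C=cam('wrist',s);M=R.from_rotvec(s['tool_rot'])
s=get_state();print(s['grip_width'],s['position'])
# where along the tool x do the flange (66) / body / base diameters fit
def w(p,q,X):
    r=[]
    for a in(p,q):
        o,d=ray(C,a);o=M.inv().apply(o-s['position']);d=M.inv().apply(d);r.append(o+d*(X-o[0])/d[0])
    return r
for X in(-.06,-.05,-.04,-.02,0,.01,.02,.03):
    a,b=w((262,235),(375,235),X);c=w((318,188),(318,235),X)
    print(X,'flange chord',np.round(np.linalg.norm(a-b),4),'far flange y',c[0][1].round(4),'base edge y',c[1][1].round(4))
E
```

```text
0.7671214392448831 [0.6789697  0.06148724 0.05503414]
-0.06 flange chord 0.0373 far flange y 0.0512 base edge y 0.0354
-0.05 flange chord 0.0409 far flange y 0.049 base edge y 0.0316
-0.04 flange chord 0.0446 far flange y 0.0468 base edge y 0.0278
-0.02 flange chord 0.0519 far flange y 0.0423 base edge y 0.0202
0 flange chord 0.0592 far flange y 0.0378 base edge y 0.0127
0.01 flange chord 0.0629 far flange y 0.0356 base edge y 0.0089
0.02 flange chord 0.0665 far flange y 0.0334 base edge y 0.0051
0.03 flange chord 0.0702 far flange y 0.0311 base edge y 0.0013
```

play_rows([
  {"claw": 1,"linear": [-0.4,0,0],"rotation": [0,0,0]},
  {"claw": 1,"linear": [-0.4,0,0],"rotation": [0,0,0]},
  {"claw": 1,"linear": [0,0,0],"rotation": [0,0,0]},
], newtons=40)

```text
time: 17.73
position: [0.6793, 0.0508, 0.0734]
tool_rot: [0.353, 1.55, 0.463]
ft_force: [0.8, -0.7, -1.8]
grip_width: 0.767
```

```bash
python3 r2.py; python3 - <<'E'
from q import *
s=get_state();im=get_image('wrist');cv2.imwrite('pics/w10.png',im);np.save('s10.npy',s,allow_pickle=True)
g=cv2.cvtColor(im,cv2.COLOR_BGR2GRAY)
print(g[150:245,318]);print(g[235,230:410])
E
```

```text
17.7333 [0.6793 0.0508 0.0734] [ 0.8 -0.7 -1.8] 0.7665957682562137
base [0.68002869 0.03854646 0.09813862]
lin units [ 0.98  0.07 -0.01] rot units [-0.001  0.     0.003] deg [-0.1  0.   0.2]
[196 195 191 193 194 193 192 198 194 196 197 197 199 198 196 197 195 199
 202 198 201 196 197 197 197 199 198 195 192 196 198 196 195 194 197 196
 199 196 164 136 156 175 172 166 159 156 150 134 112 106 109 111 111 108
 111 112 113 110 109 113 110 111 113 112 112 109 113 112 107 108 106 113
 110 109 111 113 114 110 108 108 110 116 108 113 110 121 140 153 161 161
 159 163 159 162 158]
[188 189 188 190 192 189 194 186 178 172 168 169 167 166 166 177 190 194
 195 191 192 192 191 198 194 194 194 195 193 183 181 177 156 146 152 152
 150 142 109  91  90  96  98 100  95  99  98 104 104 107 105 105 107 110
 111 107 109 113 113 114 112 112 112 108 112 109 108 111 111 109 115 114
 115 115 115 117 119 120 119 117 118 119 119 118 116 122 119 122 121 120
 121 124 120 118 119 123 117 121 116 118 120 115 112 113 107 108 105 102
 102 101 101 101 103  99  98  94  97  96  97  90  93  90  94  92  91  91
  86  90  87  85  83  78  83  80  81  69  68  70  90 125 149 150 144 140
 147 179 201 202 199 198 200 200 201 201 202 201 196 199 199 197 201 193
 178 177 171 172 165 145 129 129 142 169 206 208 209 209 210 210 207 206]
```

The cup comes away with the tool: its image is unchanged after a 21 mm pull. In the tool frame its mouth is about 16 mm past the TCP and about +1.4 mm in y. Backing out along the axis.

play_rows([
  {"claw": 1,"linear": [-0.6,0,0],"rotation": [0,0,0]},
  {"claw": 1,"linear": [-0.8,0,0],"rotation": [0,0,0]},
  {"claw": 1,"linear": [-0.9,0,0],"rotation": [0,0,0]},
  {"claw": 1,"linear": [-0.9,0,0],"rotation": [0,0,0]},
  {"claw": 1,"linear": [-0.9,0,0],"rotation": [0,0,0]},
  {"claw": 1,"linear": [-0.9,0,0],"rotation": [0,0,0]},
  {"claw": 1,"linear": [-0.5,0,0],"rotation": [0,0,0]},
  {"claw": 1,"linear": [0,0,0],"rotation": [0,0,0]},
])

```text
time: 18.45
position: [0.683, -0.0231, 0.2023]
tool_rot: [0.353, 1.552, 0.461]
ft_force: [-0.1, -0.5, -0.7]
grip_width: 0.765
```

```bash
cat > t.py <<'E'
from q import *
s=get_state();print(s['time'],s['position'].round(4),s['ft_force'].round(1),s['grip_width'].round(3))
M=down(np.arctan2(-.1452,.489))
for z in map(float,sys.argv[1:]):go([.4884,-.1452,z],M,s)
E
python3 t.py .22
```

```text
Traceback (most recent call last):
  File "t.py", line 2, in <module>
    s=get_state();print(s['time'],s['position'].round(4),s['ft_force'].round(1),s['grip_width'].round(3))
                                                                                ^^^^^^^^^^^^^^^^^^^^^
AttributeError: 'float' object has no attribute 'round'
```

Now rotate upright: reverse the 30° about tool z and yaw to about −16.5°.

```bash
sed -i "s/s\['grip_width'\].round(3)/s['grip_width']/" t.py; python3 t.py .22
```

```text
18.45 [ 0.683  -0.0231  0.2023] [-0.1 -0.5 -0.7] 0.7647468965212456
lin units [-2.74 -3.41 -8.11] rot units [ 0.224 -0.061 -0.326] deg [ 20.1  -5.4 -29.3]
```

play_rows([
  {"claw": 1,"linear": [-0.3,0,-0.3],"rotation": [0.037,-0.01,-0.054]},
  {"claw": 1,"linear": [-0.3,0,-0.5],"rotation": [0.037,-0.01,-0.054]},
  {"claw": 1,"linear": [0,0,-0.7],"rotation": [0.037,-0.01,-0.054]},
  {"claw": 1,"linear": [0,0,-0.7],"rotation": [0.037,-0.01,-0.054]},
  {"claw": 1,"linear": [0,0,-0.7],"rotation": [0.037,-0.01,-0.054]},
  {"claw": 1,"linear": [0,0,-0.4],"rotation": [0.02,-0.005,-0.03]},
  {"claw": 1,"linear": [0,0,0],"rotation": [0,0,0]},
])

```text
time: 19.03
position: [0.596, -0.0244, 0.2115]
tool_rot: [0.237, 1.567, -0.203]
ft_force: [0.7, 0.4, -2.2]
grip_width: 0.762
```

```bash
python3 t.py .22
```

```text
19.0333 [ 0.596  -0.0244  0.2115] [ 0.7  0.4 -2.2] 0.7616906581236724
lin units [-0.43 -5.82 -2.81] rot units [ 0.005 -0.007 -0.013] deg [ 0.5 -0.6 -1.2]
```

play_rows([
  {"claw": 1,"linear": [-0.3,-0.5,-0.2],"rotation": [0.005,-0.007,-0.013]},
  {"claw": 1,"linear": [0,-0.8,-0.4],"rotation": [0,0,0]},
  {"claw": 1,"linear": [0,-0.9,-0.45],"rotation": [0,0,0]},
  {"claw": 1,"linear": [0,-0.9,-0.45],"rotation": [0,0,0]},
  {"claw": 1,"linear": [0,-0.7,-0.35],"rotation": [0,0,0]},
  {"claw": 1,"linear": [0,-0.4,-0.2],"rotation": [0,0,0]},
  {"claw": 1,"linear": [0,0,0],"rotation": [0,0,0]},
  {"claw": 1,"linear": [0,0,0],"rotation": [0,0,0]},
])

```text
time: 19.7
position: [0.514, -0.1081, 0.2141]
tool_rot: [0.224, 1.567, -0.206]
ft_force: [0.4, 0.5, -1.5]
grip_width: 0.768
```

```bash
python3 t.py .18
```

```text
19.7 [ 0.514  -0.1081  0.2141] [ 0.4  0.5 -1.5] 0.7681420534185419
lin units [ 1.35 -1.72 -0.58] rot units [ 0.01  -0.005 -0.006] deg [ 0.9 -0.5 -0.6]
```

play_rows([
  {"claw": 1,"linear": [0,-0.6,-0.25],"rotation": [0.009,-0.005,-0.006]},
  {"claw": 1,"linear": [0,-0.6,-0.2],"rotation": [0,0,0]},
  {"claw": 1,"linear": [0,0,0],"rotation": [0,0,0]},
  {"claw": 1,"linear": [0.5,0,0],"rotation": [0,0,0]},
  {"claw": 1,"linear": [0.4,0,0],"rotation": [0,0,0]},
  {"claw": 1,"linear": [0,0,0],"rotation": [0,0,0]},
  {"claw": 1,"linear": [0,0,0],"rotation": [0,0,0]},
])

```text
time: 20.28
position: [0.4985, -0.1297, 0.1881]
tool_rot: [0.222, 1.559, -0.218]
ft_force: [-0.4, 0.2, -0.9]
grip_width: 0.762
```

```bash
python3 t.py .16; python3 - <<'E'
from q import *
s=get_state();im=get_image('wrist');cv2.imwrite('pics/w11.png',im);np.save('s11.npy',s,allow_pickle=True)
im=get_image('scene');cv2.imwrite('pics/s11.png',im)
E
```

```text
20.2833 [ 0.4985 -0.1297  0.1881] [-0.4  0.2 -0.9] 0.7621290134905265
lin units [ 1.12 -0.71 -0.22] rot units [ 0.005 -0.    -0.002] deg [ 0.5 -0.  -0.2]
```

play_rows([
  {"claw": 1,"linear": [0,-0.5,-0.16],"rotation": [0.005,0,-0.002]},
  {"claw": 1,"linear": [0,0,0],"rotation": [0,0,0]},
  {"claw": 1,"linear": [0.4,0,0],"rotation": [0,0,0]},
  {"claw": 1,"linear": [0.3,0,0],"rotation": [0,0,0]},
  {"claw": 1,"linear": [0,0,0],"rotation": [0,0,0]},
  {"claw": 1,"linear": [0,0,0],"rotation": [0,0,0]},
])

```text
time: 20.88
position: [0.4912, -0.1417, 0.1698]
tool_rot: [0.226, 1.557, -0.227]
ft_force: [-0.2, 0.3, -1.2]
grip_width: 0.763
```

```bash
python3 t.py .145 .137
```

```text
20.8833 [ 0.4912 -0.1417  0.1698] [-0.2  0.3 -1.2] 0.7626928044952456
lin units [ 0.99 -0.16 -0.07] rot units [0.    0.001 0.   ] deg [0.  0.1 0. ]
lin units [ 1.31 -0.16 -0.07] rot units [0.    0.001 0.   ] deg [0.  0.1 0. ]
```

play_rows([
  {"claw": 1,"linear": [0,-0.16,-0.07],"rotation": [0,0,0]},
  {"claw": 1,"linear": [0,0,0],"rotation": [0,0,0]},
  {"claw": 1,"linear": [0.3,0,0],"rotation": [0,0,0]},
  {"claw": 1,"linear": [0,0,0],"rotation": [0,0,0]},
  {"claw": 1,"linear": [0,0,0],"rotation": [0,0,0]},
])

```text
time: 21.3
position: [0.4883, -0.1453, 0.1616]
tool_rot: [0.226, 1.557, -0.226]
ft_force: [0.7, -0.4, -2.0]
grip_width: 0.761
```

```bash
python3 t.py .145 .137
python3 - <<'E'
from q import *
s=get_state();im=get_image('scene');cv2.imwrite('pics/s12.png',im)
w=get_image('wrist');cv2.imwrite('pics/w12.png',w);np.save('s12.npy',s,allow_pickle=True)
g=cv2.cvtColor(im,cv2.COLOR_BGR2GRAY)
for r in range(150,192,3):print(r,g[r,375:425])
S=cam('scene');print(proj(S,[[.489,-.145,.05],[.489,-.145,.12],[.489,-.145,s['position'][2]-.0165]]))
E
```

```text
21.3 [ 0.4883 -0.1453  0.1616] [ 0.7 -0.4 -2. ] 0.76105580442693
lin units [0.67 0.   0.  ] rot units [0.    0.001 0.   ] deg [0.  0.1 0. ]
lin units [0.99 0.   0.  ] rot units [0.    0.001 0.   ] deg [0.  0.1 0. ]
150 [218 192 166 143 129 121 118 117 117 118 117 117 116 121 137 136 114  92
  79  74  75  74  76  76  78  80  80  80  79  75  59  38  26  28  31  36
  41  48  62  92 110 117 118 117 117 118 117 117 118 117]
153 [236 235 236 233 224 206 181 149 124 118 118 118 117 114 106  97  99 112
 117 103  85  82  80  81  80  79  78  79  79  78  77  75  76  75  73  73
  78  89 103 112 117 118 117 117 118 118 118 117 118 118]
156 [157 155 154 155 155 154 154 154 153 153 149 140 114  91  81  76  71  70
  72  73  73  73  76  78  78  78  80  78  79  77  77  75  73  70  68  76
  95 111 117 117 117 117 118 117 118 118 118 118 118 118]
159 [155 155 154 154 154 154 153 154 154 154 152 146 128 125 122 104  86  77
  73  75  76  75  77  76  77  78  78  76  73  72  71  69  67  61  61  66
  71  80 101 114 118 118 117 117 118 118 118 118 118 117]
162 [154 154 153 154 155 155 154 153 153 152 151 148 
[... 1414 characters left out ...]
1 220 219 210 170 129 117 117 115 114 112 105  97  84  73  76  83
  89  92  89  82  77  77  76  78  81  80  79  88 102 115 136 147 151 151
 150 150 147 146 147 146 142 138 137 136 138 148 171 208]
186 [219 220 220 220 211 169 117  88  70  57  49  44  43  42  42  41  37  35
  36  37  40  41  43  42  43  43  43  48  58  79  99 113 122 127 130 130
 130 131 131 131 132 132 132 132 132 133 132 132 132 132]
189 [219 219 216 200 160 112  88  81  72  58  48  45  44  43  43  40  38  36
  35  38  39  41  40  41  38  38  37  37  43  46  48  49  52  60  79 105
 121 130 131 131 131 131 132 133 133 132 132 131 131 133]
[[395.84824137 179.73546115]
 [398.62409052 157.12994152]
 [399.67583358 148.56027838]]
```

```bash
python3 - <<'E'
from q import *
s=np.load('s12.npy',allow_pickle=True).item();C=cam('wrist',s);M=R.from_rotvec(s['tool_rot'])
g=cv2.cvtColor(cv2.imread('pics/w12.png'),cv2.COLOR_BGR2GRAY)
print(g[120:200,318])
for X,y in((.0105,.034),(.0165,.0344),(.0416,.0344),(.0476,.0344),(.1116,.03)):print(X,proj(C,M.apply([X,y,.0005])+s['position']).round(1))
for r in(175,185):print(r,g[r,240:400])
E
```

```text
[229 226 224 226 223 225 224 224 222 221 220 219 220 221 222 222 222 223
 222 222 227 217 150  93  90  95  91  92  90  96  90  95  96  94  89  94
  94  94  94  95  93  96  95  93  96  91  91  90  94  88  78  62  63  62
  67  70  68  61  59  55  75 124 175 186 184 184 155 109  80  92 138 180
 189 186 180 175 162 125  76  70]
0.0105 [[321.  190.4]]
0.0165 [[321.  187.3]]
0.0416 [[320.6 178.7]]
0.0476 [[320.6 176.9]]
0.1116 [[320.  167.9]]
175 [222 218 218 221 219 220 221 219 219 217 217 217 217 216 219 219 220 221
 221 220 221 221 218 217 217 215 215 217 219 222 222 225 227 213 147  89
  85  90  95  95  94  94  92  92  93  93  89  87  92  94  90  96  93  93
  92  94  91  90  92  90  87  81  76  72  71  75  71  78  72  77  72  75
  73  69  73  70  70  65  70  69  63  63  63  63  62  61  60  59  60  62
  58  61  60  62  57  58  60  55  54  51  51  46  46  47  48  47  43  49
  51  48  51  46  50  47  47  44  47  48  49  44  50  46  52  51  54  75
 113 121 124 126 123 123 121 120 118 120 119 121 126 130 151 179 216 219
 215 221 221 220 219 221 219 222 223 221 221 218 222 222 221 220]
185 [223 223 224 225 223 226 225 225 227 224 225 222 223 223 224 225 222 222
 222 220 220 221 221 220 220 221 219 217 220 214 214 197 132  91  84  89
  85  84  83  87  85  86  81  83  75  80  83  82  80  71  77  71  67  73
  73  73  85  98 113 125 141 155 168 176 184 187 191 190 188 187 186 184
 182 182 182 183 180 181 184 169 169 158 135 120 121 117 104  96 102 102
  98 102 108 115 118 111 105  95  90  88  80  76  69  64  58  60  54  47
  51  43  45  50  47  41  46  45  48  51  43  50  46  46  49  48  49  49
  45  72 107 121 124 126 125 127 124 128 127 128 131 129 125 134 127 127
 125 131 126 125 124 122 120 121 119 122 124 125 125 129 127 128]
```

The wrist profile shows the lower flange edge about 1 mm toward −tool y of the cover. I'll correct by −0.04 and lower.

play_rows([
  {"claw": 1,"linear": [0.35,-0.04,0],"rotation": [0,0,0]},
  {"claw": 1,"linear": [0,0,0],"rotation": [0,0,0]},
  {"claw": 1,"linear": [0.2,0,0],"rotation": [0,0,0]},
  {"claw": 1,"linear": [0,0,0],"rotation": [0,0,0]},
  {"claw": 1,"linear": [0,0,0],"rotation": [0,0,0]},
])

```text
time: 21.82
position: [0.4881, -0.146, 0.1464]
tool_rot: [0.225, 1.557, -0.226]
ft_force: [-0.4, 1.1, -1.9]
grip_width: 0.765
```

```bash
sed -i 's/\[.4884,-.1452,z\]/[.4881,-.1462,z]/' t.py; python3 t.py .137
```

```text
21.8167 [ 0.4881 -0.146   0.1464] [-0.4  1.1 -1.9] 0.7649545004337441
lin units [ 0.38 -0.01  0.  ] rot units [0.001 0.001 0.   ] deg [0.1 0.1 0. ]
```

play_rows([
  {"claw": 1,"linear": [0.16,0,0],"rotation": [0,0,0]},
  {"claw": 1,"linear": [0,0,0],"rotation": [0,0,0]},
])

```text
time: 21.98
position: [0.488, -0.146, 0.142]
tool_rot: [0.225, 1.557, -0.226]
ft_force: [-1.1, 0.2, -1.9]
grip_width: 0.763
```

```bash
python3 t.py .137
```

```text
21.9833 [ 0.488 -0.146  0.142] [-1.1  0.2 -1.9] 0.7630587965631828
lin units [ 0.2  -0.01  0.  ] rot units [0.001 0.001 0.   ] deg [0.1 0.1 0. ]
```

play_rows([
  {"claw": 1,"linear": [0.12,0,0],"rotation": [0,0,0]},
  {"claw": 1,"linear": [0,0,0],"rotation": [0,0,0]},
])

```text
time: 22.15
position: [0.4893, -0.1463, 0.1423]
tool_rot: [0.226, 1.555, -0.225]
ft_force: [0.2, 0.5, -1.5]
grip_width: 0.765
```

play_rows([
  {"claw": 1,"linear": [0.08,0,0],"rotation": [0,0,0]},
])

```text
time: 22.23
position: [0.4901, -0.1465, 0.1414]
tool_rot: [0.226, 1.554, -0.225]
ft_force: [-2.5, 2.4, 17.6]
grip_width: 0.761
```

```bash
python3 t.py .137
```

```text
22.2333 [ 0.4901 -0.1465  0.1414] [-2.5  2.4 17.6] 0.760955074155065
lin units [ 0.17 -0.01 -0.08] rot units [ 0.001  0.003 -0.001] deg [ 0.1  0.3 -0.1]
```

Contact came 4 mm earlier than estimated, which halves the y correction. Lifting slightly, recentring, then touching down gently.

play_rows([
  {"claw": 1,"linear": [-0.18,0.01,-0.07],"rotation": [0,0.003,0]},
  {"claw": 1,"linear": [0,0,0],"rotation": [0,0,0]},
  {"claw": 1,"linear": [0,0,0],"rotation": [0,0,0]},
])

```text
time: 22.48
position: [0.4885, -0.1457, 0.1459]
tool_rot: [0.227, 1.558, -0.224]
ft_force: [0.1, 0.1, -2.3]
grip_width: 0.764
```

```bash
sed -i 's/\[.4881,-.1462,z\]/[.4884,-.1456,z]/' t.py; python3 t.py .141; python3 - <<'E'
from q import *
s=get_state();w=get_image('wrist');cv2.imwrite('pics/w13.png',w);np.save('s13.npy',s,allow_pickle=True)
g=cv2.cvtColor(w,cv2.COLOR_BGR2GRAY);C=cam('wrist',s);M=R.from_rotvec(s['tool_rot'])
for c in(312,318,324):print(g[176:204,c])
Z=s['position'][2]
for X in(.015,.021,Z-.12,Z-.114):print(round(X,4),[proj(C,M.apply([X,y,.0005])+s['position']).round(1)[0,1] for y in(.032,.033,.034)])
i=get_image('scene');cv2.imwrite('pics/s13.png',i)
E
```

```text
22.4833 [ 0.4885 -0.1457  0.1459] [ 0.1  0.1 -2.3] 0.7644131093782114
lin units [ 0.2  0.  -0. ] rot units [ 0.001  0.    -0.001] deg [ 0.1  0.  -0.1]
[ 75  74  73  69  68  75  73  61  58  78  88  92  86  96 140 184 192 185
 181 178 163 119  82  64  66  69  68  68]
[ 69  68  69  68  65  58  57  61  65  87 139 160 107  91 139 177 190 185
 180 175 163 121  77  66  67  68  68  65]
[ 63  62  60  65  58  60  57  58  61  80 110 116  90  90 138 178 190 182
 178 177 164 123  76  59  62  66  62  66]
0.015 [np.float64(192.1), np.float64(190.3), np.float64(188.6)]
0.021 [np.float64(189.7), np.float64(188.0), np.float64(186.2)]
0.0259 [np.float64(187.8), np.float64(186.1), np.float64(184.5)]
0.0319 [np.float64(185.7), np.float64(184.0), np.float64(182.4)]
```

Both flange edges now read y = 33.2 and 33.5 mm in the tool frame, so they are aligned. Touching down.

play_rows([
  {"claw": 1,"linear": [0.15,0,0],"rotation": [0,0,0]},
  {"claw": 1,"linear": [0.04,0,0],"rotation": [0,0,0]},
])

```text
time: 22.75
position: [0.4889, -0.1458, 0.1414]
tool_rot: [0.227, 1.557, -0.224]
ft_force: [-3.2, 0.6, 8.5]
grip_width: 0.763
```

```bash
python3 t.py .141
```

```text
22.75 [ 0.4889 -0.1458  0.1414] [-3.2  0.6  8.5] 0.7633826666940147
lin units [ 0.02  0.   -0.02] rot units [ 0.001  0.001 -0.001] deg [ 0.1  0.1 -0.1]
```

Light contact, centred. Release, check, then retreat straight up.

play_rows([
  {"claw": 1,"linear": [-0.02,0,-0.02],"rotation": [0,0,0]},
  {"claw": 0.4,"linear": [0,0,0],"rotation": [0,0,0]},
  {"claw": 0,"linear": [0,0,0],"rotation": [0,0,0]},
  {"claw": 0,"linear": [0,0,0],"rotation": [0,0,0]},
  {"claw": 0,"linear": [0,0,0],"rotation": [0,0,0]},
  {"claw": 0,"linear": [0,0,0],"rotation": [0,0,0]},
])

```text
time: 23.25
position: [0.4883, -0.1457, 0.1412]
tool_rot: [0.227, 1.558, -0.224]
ft_force: [0.4, -0.3, 0.4]
grip_width: 0.96
```

```bash
python3 t.py .141
```

```text
23.25 [ 0.4883 -0.1457  0.1412] [ 0.4 -0.3  0.4] 0.9597401395446519
lin units [0.01 0.   0.  ] rot units [ 0.001  0.001 -0.001] deg [ 0.1  0.1 -0.1]
```

play_rows([
  {"claw": 0,"linear": [-0.3,0,0],"rotation": [0,0,0]},
  {"claw": 0,"linear": [-0.5,0,0],"rotation": [0,0,0]},
  {"claw": 0,"linear": [-0.8,0,0],"rotation": [0,0,0]},
  {"claw": 0,"linear": [-0.9,0,0],"rotation": [0,0,0]},
  {"claw": 0,"linear": [-0.9,0,0],"rotation": [0,0,0]},
  {"claw": 0,"linear": [-0.9,0,0],"rotation": [0,0,0]},
  {"claw": 0,"linear": [-0.9,0,0],"rotation": [0,0,0]},
  {"claw": 0,"linear": [-0.8,0,0],"rotation": [0,0,0]},
  {"claw": 0,"linear": [0,0,0],"rotation": [0,0,0]},
  {"claw": 0,"linear": [0,0,0],"rotation": [0,0,0]},
])

```text
time: 24.08
position: [0.487, -0.1464, 0.302]
tool_rot: [0.228, 1.557, -0.226]
ft_force: [-0.4, 0.2, -0.2]
grip_width: 1.0
```

```bash
python3 - <<'E'
from q import *
s=get_state();print(s['position'],s['ft_force'])
b=get_image('scene');w=get_image('wrist')
a=cv2.resize(w[90:270,220:420],None,fx=2,fy=2,interpolation=cv2.INTER_CUBIC)
b2=cv2.resize(b[115:235,340:440],None,fx=4,fy=4,interpolation=cv2.INTER_CUBIC)
a=np.vstack([a,np.zeros((120,400,3),np.uint8)])
cv2.imwrite('pics/final.png',np.hstack([a,b2]))
g=cv2.cvtColor(b,cv2.COLOR_BGR2GRAY)
cv2.imwrite('pics/sf.png',b)
d=np.abs(b.astype(int)-cv2.imread('pics/scene0.png')).max(2)
m=(d>60).astype(np.uint8);m=cv2.morphologyEx(m,cv2.MORPH_OPEN,np.ones((3,3),np.uint8))
print([tuple(x) for x in cv2.connectedComponentsWithStats(m)[2][1:] if x[4]>20])
E
```

```text
[ 0.48701349 -0.14644451  0.30199538] [-0.40263137  0.16567105 -0.22251162]
[(np.int32(0), np.int32(0), np.int32(183), np.int32(125), np.int32(11192)), (np.int32(202), np.int32(0), np.int32(114), np.int32(38), np.int32(2233)), (np.int32(549), np.int32(0), np.int32(91), np.int32(202), np.int32(10660)), (np.int32(380), np.int32(3), np.int32(75), np.int32(94), np.int32(3506)), (np.int32(184), np.int32(23), np.int32(19), np.int32(13), np.int32(162)), (np.int32(366), np.int32(148), np.int32(113), np.int32(86), np.int32(2586)), (np.int32(289), np.int32(155), np.int32(10), np.int32(7), np.int32(55)), (np.int32(283), np.int32(161), np.int32(25), np.int32(26), np.int32(396)), (np.int32(0), np.int32(164), np.int32(436), np.int32(236), np.int32(32063)), (np.int32(519), np.int32(212), np.int32(25), np.int32(63), np.int32(603)), (np.int32(306), np.int32(225), np.int32(26), np.int32(39), np.int32(889)), (np.int32(497), np.int32(264), np.int32(26), np.int32(16), np.int32(212)), (np.int32(463), np.int32(292), np.int32(20), np.int32(20), np.int32(260)), (np.int32(240), np.int32(308), np.int32(7), np.int32(4), np.int32(22)), (np.int32(606), np.int32(312), np.int32(22), np.int32(17), np.int32(111)), (np.int32(375), np.int32(339), np.int32(40), np.int32(31), np.int32(798))]
```

View pics/final.png

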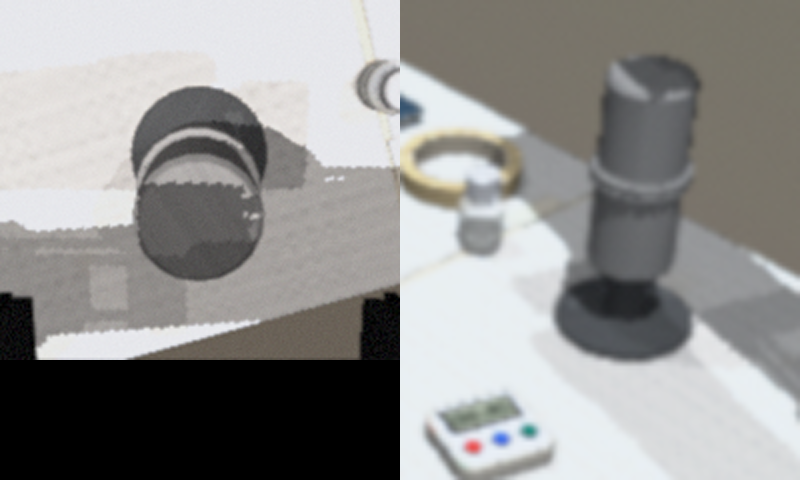

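Final picture (12th): the closed pair stands straight on the post, its two flanges coinciding at right-crop (642,175), and the gripper is clear above it. Handing in.

```bash
python3 -c "
from bench import *
print(close_job())"
```

```text
the job is handed in; nothing more can be done
None
```

The wide flanged cup now stands mouth up on the post, with the matching cup from the draining stand mouth down on it, rim on rim. I handed the job in at about 24 s on the robot's clock, with the gripper open and 0.30 m above the bench.

**Checks that passed**
- After I let go of the lower cup, its mouth measured within about 1–2 mm of the post's axis.
- Just before the final touch-down, the two flange edges agreed to about 0.3 mm in the direction the wrist camera could check.
- The final pictures, taken about 0.8 s after release, show the pair upright and the flanges together.
- I saw no contact outside the grasping and placing. The highest force reading was about 36 N up and 14 N sideways, when I first set the lower cup on the post. I lifted it, recentred and set it down again at about 11 N.

**Checks that disagreed or are weaker**
- The opening read about 66 mm on the 58 mm body of the cover cup, so that reading is not a true width. I tested the hold by pulling back 21 mm and seeing the cup come along.
- I took the same reading to mean the fingers were on the first cup's flange, so I lifted that cup by the flange after two trial grips on it.
- The first top-camera estimate of the cover cup was about 8 mm from the closer wrist view, and I used the wrist view.
- I checked the bystanders only with a coarse image comparison. No clear change showed at the narrow cup, timer, dropper, tape or marker, although the arm and its shadow cover some of that picture.

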